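Fish a slotted core out of a deep sleeve with a T-bar lifting key

ROBOT

A 6-joint arm with a two-finger parallel gripper is mounted at the origin on the work surface. World frame = base frame: x ahead of the robot, y to its left, z up, the work surface at z = 0. Lengths are in mm, angles in rad, forces in N, time in s.
With the tool pointing down it reaches from about 250 to 850 mm from the base axis. Payload 12.5 kg.
Tool frame: the origin (TCP) lies at the very end of the fingers, on their centre line; the grasp point (between the pads) lies 19 mm behind it (arm.grip_point_offset is the distance from the TCP to the grasp point, in mm); z points along the fingers, y is the direction in which the jaws open and shut (so a half turn about z gives the same grasp; the last joint's range is limited). The gripper opens to 93 mm and grips with 3 to 60 N. Pads are 15 mm wide; open, the fingers measure 128 mm over their backs; the gripper's body (75 mm by 188 mm) begins 65 mm behind the grasp point.
Start: joints at [1.092, 0.351, 1.652, -0, 1.139, -0.085], TCP at [211.003, 507.9, 218.633] pointing down, gripper open.
Joint ranges: [-2.75, 2.75], [-0.79, 2.1], [0.01, 2.65], [-1.57, 4.71], [0.07, 3.14], [-2.87, 2.87]. Speed limits (rad/s): [2.22, 2.22, 2.79, 3.14, 3.14, 3.14].

INTERFACE

Orientations are given as [roll, pitch, yaw] about the fixed x, y, z axes, in that order (R = Rz(yaw) Ry(pitch) Rx(roll)).
In Python, from rig import arm gives the robot as it stands.
- The arm moves only by the shell command python3 -m handwheel 'ROWS'. ROWS is JSON, a list of rows, each a list of 3 entries, a list of its own where there are three numbers: the finger opening in m, from 0 to 0.093, then the shift along the tool's x, y, z in m, then the turn about the tool's z in rad. In form: [[gripper, [x, y, z], roll], ...]. A call has 1 to 8 rows; each row is the pose to reach, as a shift and turn from the pose commanded when the call began, along the tool's axes at that moment; what a row does not reach only later rows make up. A row lasts 1/12 s, in which the tool goes at most 41.7 mm and 7.16 degrees, less where a joint would pass 70% of its speed; a pose out of reach is approached as far as the arm can. A call with a gripper value outside its range is refused whole. The fingers move at their own pace and stop on an object; the grip force is fixed at half the most. Time passes only in rows, so rows that repeat a pose let the fingers close. It gives the time, the measured TCP pose, the force and the opening at its end, in the units of the state.
- arm.sense(): the state, without advancing time (a new reading comes with each control period).
- arm.get_image(name): name is "scene" or "top"; returns a dict with "color" (384x512x3 uint8, red, green, blue), "z_map" (384x512 float32, mm along the optical axis (not along the pixel's ray), 0 where there is no reading), "mtx" (3x3 intrinsics, pixels), "rvec" (rotation vector, rad) and "tvec" (3), from world to camera coordinates, as OpenCV has them. Camera axes: x right, y down, z forward; pixel columns grow to the right and rows downward; lengths in mm; the calibration is good to about 2 mm. A picture is of the moment at which its call begins.
- arm.finish_job(): hands the job in, once; it reports no verdict.
Trained networks look in a picture, given as the dict that the camera call returned (one of the last four; its "shot" number tells which), for a name from the list of things; names that differ only in an ending like _2 or _b are one class to them, and where a whole thing is asked for, a point or a joint stands for the part that bears it (a point fixed in the world has none). Each returns a list of dicts, best first, with "confidence" (0 to 1); they miss things now and then, are a little off and sometimes report something else, mostly with a low value. They report only what shows in the picture. A call takes as long as a camera call. They do not tell look-alikes from the thing itself.
- arm.spot_in(picture, target): "xy" ([column, row] in pixels, amid what is visible of it).
- arm.cut_out(picture, target): "region" (384x512 bool, what is visible of it) and "xy" ([column, row] in pixels, amid what is visible of it).
- arm.tip_of(picture, target): "xy" ([column, row] in pixels: a listed point, or the origin of a listed thing).
The state is a dict: "time_s": time; "qpos": joint angles; "joint_vel": joint speeds; "joint_torque": joint torques, N m; "tool_pos": TCP position; "orientation": TCP orientation; "wrist_force": force on the tool from outside, world axes, zero at the start; "ft_torque": the same for the moment, N m; "finger_gap": opening from 0.0 (shut) to 1.0 (fully open).
Only numpy, scipy, OpenCV 4.12 (cv2) and the standard library are available. Lean on these libraries where they do the work, as an engineer would, in place of code of your own. Each camera call takes 0.05 s, during which the arm holds its last target.

TASK

Take the lifting key from its stand and use it to fetch the slotted core from the bottom of the narrow slit steel sleeve: feel gently for the slot in the core's swivelling cap, pass the key's bar through, turn it crosswise and lift the core out. Stand the core upright in the round recess of the wooden block, free the key and hang it back in its stand. Press lightly throughout, touch the core only with the key, and leave the neighbouring plug, jar, sanding block and wide tube where they are.

Things in the scene. Friction and masses are not known exactly. Their poses are not given: they have to be found in the camera images.
- key: Lifting key, loose, 140 g, hanging upright in its stand. Origin: centre of its foot's underside, z up. Foot: cross bar 26 long (key x), 6 wide (y), 6 high. Round shaft 8.4 diameter up to a flange (44 diameter, 112 to 118 above origin). Wooden handle block above, 34 along x, 18 along y, from 118 to 173 above origin. Centre of mass about 125 above origin.
- key_grip (a point): Place to grip the key: inside its handle, 150 above its origin; grip across the 18 mm (key y).
- stand: Fixed stand with a top plate 80 x 80 x 8 on four posts of 8 diameter (34 mm off its centre in x and y). Origin at its foot on the bench; its turn varies.
- stand_hole (a point): Centre of the round through hole (34 diameter) at the top face of the stand's plate, 130 above the bench. The key's bar and shaft pass through it and the flange rests on the plate; the hanging key's origin is 112 below this point, 18 above the bench. The key's turn in the hole is free.
- sleeve: Fixed narrow upright steel tube, twelve-sided bore 49 across flats, wall 4, 120 tall, on a base plate 100 x 100 x 4. One side is left open as a viewing slit 15 wide, full height, towards the sleeve's x axis. Origin: centre of its foot on the bench. A packing disc in the bore has its top 5 to 25 above the bench; the core stands on it.
- sleeve_mouth (a point): Centre of the sleeve's open upper end, 120 above the bench.
- core: Slotted steel core, loose, 180 to 300 g, hollow cylinder 44 diameter, 34 tall, upright in the sleeve with 2.5 mm play all round. Origin: centre of underside, z up. Floor 5 thick, round chamber above it 36 diameter, 24 high, then a 5 thick cap with a slot. Its x axis is the middle of the cap's swivel range. Lined up with the slot, the key's bar passes into the chamber.
- core_top (a point): Centre of the cap's top face, 34 above the core's origin. Through slot here, 32 long, 10 wide. The cap swivels stiffly (0.1 N m): the slot's length lies up to 0.75 rad either side of the core's x axis and this turn is NOT measured. With its foot 12 to 28 below this point the key turns freely; turned over 0.9 rad off the slot, its bar hooks under the cap and lifts the core.
- seat: Fixed wooden block 110 x 110 x 22 with a round recess of 61 diameter, 10 deep, in the middle of its top. Origin: centre of its underside.
- seat_floor (a point): Centre of the recess floor, 12 above the bench: the core's underside goes here.
- plug: Bystander: solid steel plug 44 in diameter, 30 tall, without slot, loose on the bench. Origin: centre of its underside.
- jar: Bystander: small amber jar 52 in diameter, 70 tall, loose. Origin: centre of its underside.
- sanding_block: Bystander: loose wooden block 50 x 90 x 28. Origin: centre of its underside.
- wide_tube: Bystander: loose empty steel cup 84 in diameter and 75 tall. Origin: centre of its underside.
Mind the look-alikes: they are no part of the job. Leave any green or orange look-alike of the key alone.

How it is judged (in metres and radians):
On the way, in this order (a step that is already met when the one before it is completed fails the run):
1. the key's bar has passed through the slot into the core's chamber, inside the sleeve (z of key in the frame of core between 0 and 0.023 m and horizontal distance between key and core below 0.012 m and z of core in the frame of sleeve below 0.05 m), for 0.1 s.
2. the core hangs on the key, clear above the sleeve (height (world z) of core above 0.122 m and contact force between key and core above 0.5 N and contact force between the fingers and key above 1 N and contact force between core and sleeve below 0.05 N), for 0.2 s.
3. the core stands in the recess and the key is free of it (horizontal distance between core and seat_floor below 0.01 m and z of core in the frame of seat_floor below 0.003 m and angle between core's own z axis and vertical below 0.08 rad and z of key in the frame of core above 0.036 m), for 0.1 s.
At the end, for the whole second after the job is handed in: Core upright (0.08 rad) and at rest in the recess: axis within 10 mm of its centre, underside within 3 mm of its floor. Key hanging at rest, upright (0.1 rad), in its stand, flange on the plate: height within 4 mm, axis within 13 mm of the hole's (horizontal distance between core and seat_floor below 0.01 m and z of core in the frame of seat_floor between -0.003 and 0.003 m and angle between core's own z axis and vertical below 0.08 rad and linear speed of each of core, key below 0.03 m/s and horizontal distance between key and stand_hole below 0.013 m and z of key in the frame of stand_hole between -0.116 and -0.108 m and angle between key's own z axis and vertical below 0.1 rad); the robot touches nothing.
It fails at once if the key presses or pulls on the core with more than 30 N (contact force between key and core above 30 N).
It fails at once if the key or core is forced against the sleeve with more than 30 N (contact force between any of key, core and sleeve above 30 N).
It fails at once if the core is dropped or banged onto the block (more than 30 N) (contact force between core and seat above 30 N).
It fails at once if the core is touched by the robot itself (contact force between any of the fingers, the arm and core above 0.5 N).
It fails at once if a neighbouring thing (plug, jar, sanding block, wide tube) is shifted by more than 20 mm (distance of any of plug, jar, sanding_block, wide_tube from where it was at the start of the episode above 0.02 m).
It also fails if it takes over 72 s, if anything falls off the work surface, if the arm or the gripper's body presses on something with over 40 N, if the wrist force passes 120 N, or if a joint passes its speed limit or range.

## Working session

There is one attempt and no reset: what is moved stays moved. The work goes in short steps, Python scripts to look and compute and a shell command to move; the robot and the scene stay as the last step left them, time stands still between calls to the robot, and variables do not carry over. Pictures are saved under pics/ and viewed, and the job is handed in when it is done.

```bash
mkdir -p pics; ls
cat > h.py <<'E'
import numpy as np,cv2
from rig import arm
def R_T(p):
    R,_=cv2.Rodrigues(np.array(p["rvec"],float)); return R,np.array(p["tvec"],float).reshape(3)
def proj(p,P):
    return cv2.projectPoints(np.array(P,float).reshape(-1,1,3),np.array(p["rvec"],float),np.array(p["tvec"],float),np.array(p["mtx"],float),None)[0].reshape(-1,2)
def ray(p,xy,z):
    R,t=R_T(p);K=np.array(p["mtx"]);d=R.T@np.linalg.inv(K)@np.array([xy[0],xy[1],1.]);c=-R.T@t
    return c+d*(z-c[2])/d[2]
def cloud(p):
    R,t=R_T(p);K=np.array(p["mtx"]);z=p["z_map"].astype(float);v,u=np.mgrid[:z.shape[0],:z.shape[1]]
    X=np.stack([(u-K[0,2])/K[0,0]*z,(v-K[1,2])/K[1,1]*z,z],-1)
    W=(X-t)@R; W[z==0]=np.nan; return W
def save(p,n,box=None,s=1):
    im=p["color"][:,:,::-1].copy()
    if box: im=im[box[1]:box[3],box[0]:box[2]]
    if s!=1: im=cv2.resize(im,None,fx=s,fy=s,interpolation=cv2.INTER_CUBIC)
    cv2.imwrite("pics/"+n,im)
E
python3 - <<'E'
from h import *
for n in("scene","top"):
    p=arm.get_image(n);save(p,n+"1.png",s=1.5)
    R,t=R_T(p);print(n,"cam at",-R.T@t)
    for k in["key","key_grip","stand","stand_hole","sleeve","sleeve_mouth","core","core_top","seat","seat_floor","plug","jar","sanding_block","wide_tube"]:
        try:
            a=arm.spot_in(p,k);b=arm.tip_of(p,k)
        except Exception as e: print(k,e);continue
        print(k,[(np.round(x["xy"]).tolist(),round(x["confidence"],2)) for x in a[:3]],[(np.round(x["xy"],1).tolist(),round(x["confidence"],2)) for x in b[:3]])
print(arm.sense())
E
```

```text
pics
scene cam at [1190.05642665 -193.90843619  924.18968732]
key [([284.0, 169.0], 0.85), ([324.0, 158.0], 0.81), ([315.0, 253.0], 0.67)] [([283.5, 196.3], 0.78), ([322.0, 184.0], 0.71), ([351.3, 180.6], 0.65)]
key_grip [([285.0, 165.0], 0.88), ([306.0, 140.0], 0.78), ([361.0, 153.0], 0.68)] [([286.2, 160.4], 0.8), ([329.3, 150.6], 0.66), ([311.1, 130.6], 0.6)]
stand [([318.0, 184.0], 0.96)] [([316.7, 188.9], 0.91)]
stand_hole [([320.0, 180.0], 0.61)] [([322.5, 160.5], 0.83)]
sleeve [([250.0, 245.0], 0.18)] [([154.5, 236.0], 0.88), ([252.0, 245.8], 0.21)]
sleeve_mouth [([147.0, 227.0], 0.91)] [([144.6, 207.8], 0.84), ([204.7, 291.7], 0.59)]
core [([150.0, 230.0], 0.49), ([254.0, 247.0], 0.45)] [([151.7, 236.9], 0.42)]
core_top [([151.0, 232.0], 0.58)] [([150.2, 224.4], 0.52), ([205.7, 289.5], 0.38)]
seat [([254.0, 245.0], 0.58)] [([255.4, 248.6], 0.84), ([255.0, 246.6], 0.56)]
seat_floor [([256.0, 247.0], 0.8), ([205.0, 280.0], 0.28)] [([253.4, 246.1], 0.86)]
plug [([313.0, 252.0], 0.52), ([252.0, 246.0], 0.29)] [([314.4, 255.2], 0.62)]
jar [([204.0, 283.0], 0.63), ([147.0, 226.0], 
[... 1428 characters left out ...]

{'time_s': 2.9, 'qpos': array([ 1.09242401e+00,  3.50678096e-01,  1.65181789e+00, -1.35756736e-05,
        1.13906905e+00, -8.45839159e-02]), 'joint_vel': array([-1.81946406e-03, -3.95499720e-05, -6.78199458e-05,  1.14646917e-03,
       -1.04495051e-03,  1.40121992e-03]), 'joint_torque': array([-9.02619813e-04, -4.97258377e+01, -2.85475892e+01,  6.98377029e-02,
        2.21919129e-02, -1.11596705e-05]), 'tool_pos': array([210.99421599, 507.9036146 , 218.63775405]), 'orientation': array([3.14156617e+00, 1.46197653e-05, 2.74780993e+00]), 'wrist_force': array([-0.39662304, -0.31853753, -0.30340264]), 'ft_torque': array([-0.07387123, -0.00969979, -0.06762265]), 'finger_gap': 1.0015298429950938}
```

View pics/scene1.png

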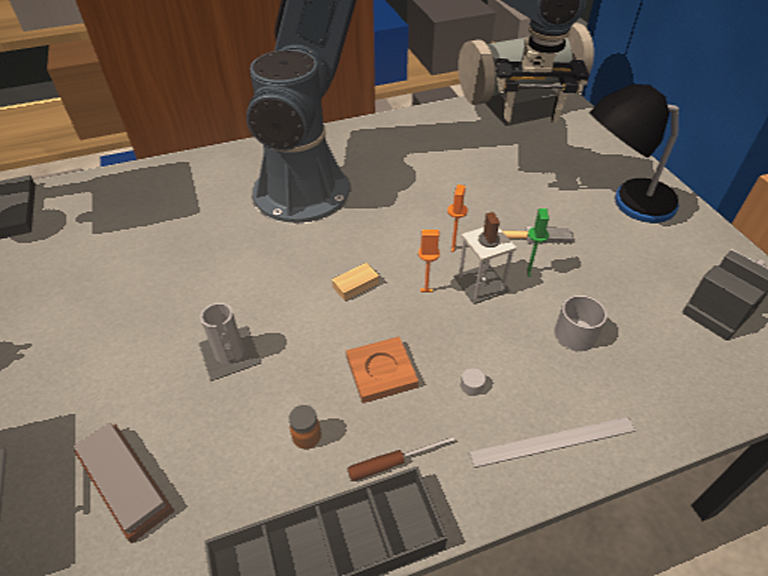

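View pics/top1.png

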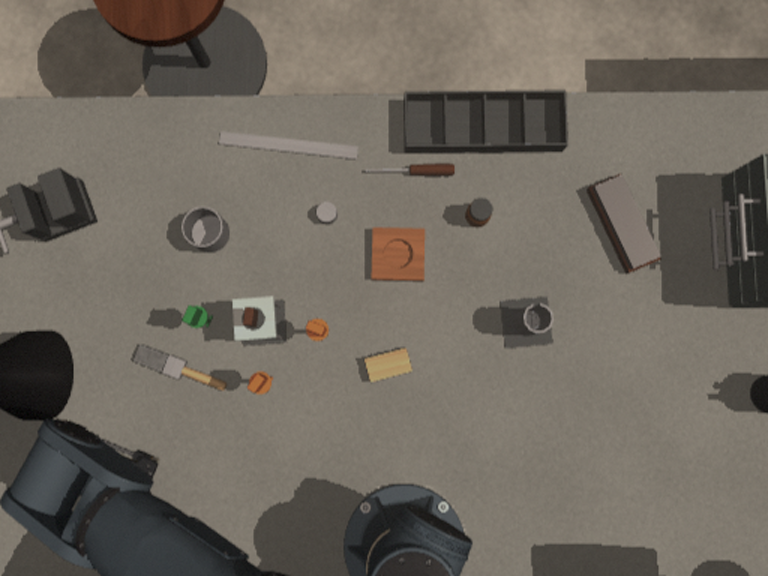

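Run:
```python
from h import *
p=arm.get_image("top");s=arm.get_image("scene")
np.savez("pics/p.npz",**{k:p[k] for k in("color","z_map","mtx","rvec","tvec")});np.savez("pics/s.npz",**{k:s[k] for k in("color","z_map","mtx","rvec","tvec")})
W=cloud(p);S=cloud(s)
for n,(u,v) in dict(key=(167,212),or1=(211,219),or2=(173,255),green=(130,210),plug=(218,141),jar=(320,141),seat=(252,170),recess=(266,171),core=(354,213),block=(258,242),cup=(136,152)).items(): print(n,W[v,u].round(1))
save(p,"ct.png",(100,120,300,270),4);save(p,"cs.png",(325,190,375,240),10)
save(s,"ss.png",(120,190,190,260),8);save(s,"sk.png",(270,110,400,210),6)
# tops by height band
for X,nm in((W,"top"),(S,"scene")):
    for zr in((122,134),(180,200),(112,124),(16,26)):
        m=(X[...,2]>zr[0])&(X[...,2]<zr[1])
        n,l,st,c=cv2.connectedComponentsWithStats(m.astype(np.uint8))
        for i in range(1,n):
            if st[i,4]>12:
                q=X[l==i];print(nm,zr,st[i].tolist(),q.mean(0).round(1),q[:,:2].min(0).round(),q[:,:2].max(0).round())
```

```text
key [452.7 285.3 191.6]
or1 [433.6 165.  170.1]
or2 [334.  270.4 174.2]
green [461.3 394.6 165.2]
plug [687.7 154.1  31.3]
jar [ 677.1 -161.5   65.6]
seat [596.9  47.9  16.3]
recess [593.8   3.7  13.2]
core [ 459.  -271.3    6.3]
block [370.5  31.4  22.8]
cup [6.611e+02 4.189e+02 6.000e-01]
top (122, 134) [496, 108, 5, 18, 41] [ 731.1 -680.2  127.2] [ 706. -683.] [ 757. -676.]
top (122, 134) [498, 127, 3, 6, 14] [ 692.6 -679.4  128.7] [ 686. -684.] [ 700. -676.]
top (122, 134) [498, 136, 5, 20, 45] [ 644.6 -679.7  127.6] [ 617. -684.] [ 674. -675.]
top (122, 134) [500, 157, 4, 11, 27] [ 596.  -679.9  128.6] [ 581. -683.] [ 612. -676.]
top (122, 134) [500, 171, 6, 30, 68] [ 526.8 -679.9  127.7] [ 484. -684.] [ 570. -675.]
top (122, 134) [155, 198, 29, 30, 542] [456.3 288.5 129.7] [414. 249.] [499. 332.]
top (122, 134) [255, 348, 8, 3, 13] [ 69.5  34.3 127.4] [67. 25.] [73. 44.]
top (180, 200) [506, 103, 6, 64, 172] [ 687.6 -680.9  186. ] [ 575. -689.] [ 755. -675.]
top (180, 200) [162, 205, 8, 13, 87] [455.8 290.1 190.1] [439. 281.] [473. 300.]
top (180, 200) [245, 356, 14, 17, 29] [ 
[... 7893 characters left out ...]
] [ 707. -144.]
scene (16, 26) [231, 300, 39, 20, 300] [781.9 -69.6  22.3] [ 767. -116.] [793. -18.]
scene (16, 26) [247, 317, 30, 12, 46] [823.7 -52.3  20.9] [822. -92.] [825. -16.]
scene (16, 26) [213, 329, 32, 12, 59] [ 823.7 -139.9   20.6] [ 822. -177.] [ 827. -100.]
scene (16, 26) [282, 332, 6, 13, 13] [877.2 -16.4  20.9] [863. -17.] [893. -16.]
scene (16, 26) [188, 341, 23, 9, 40] [ 823.6 -210.8   20.7] [ 822. -237.] [ 825. -184.]
scene (16, 26) [178, 349, 9, 4, 16] [ 823.7 -250.4   20.8] [ 823. -261.] [ 825. -241.]
scene (16, 26) [140, 353, 35, 17, 68] [ 823.9 -309.8   21.1] [ 822. -347.] [ 832. -270.]
scene (16, 26) [243, 363, 54, 21, 71] [938.7 -75.8  20.7] [ 938. -141.] [940. -14.]
```

View pics/ct.png

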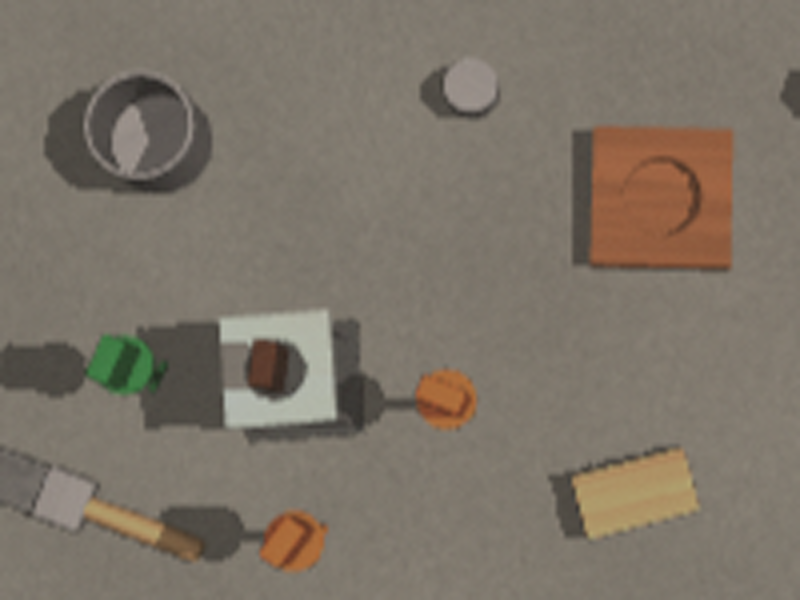

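View pics/cs.png

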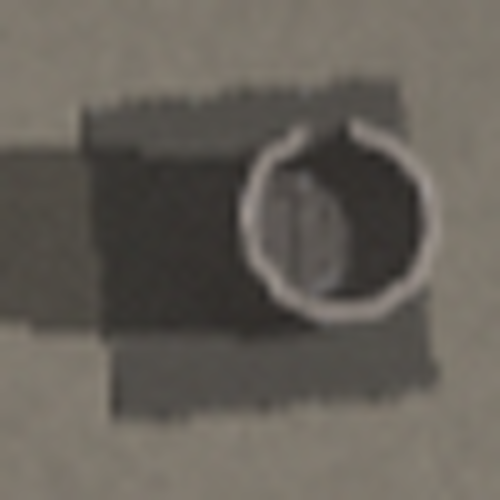

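View pics/ss.png

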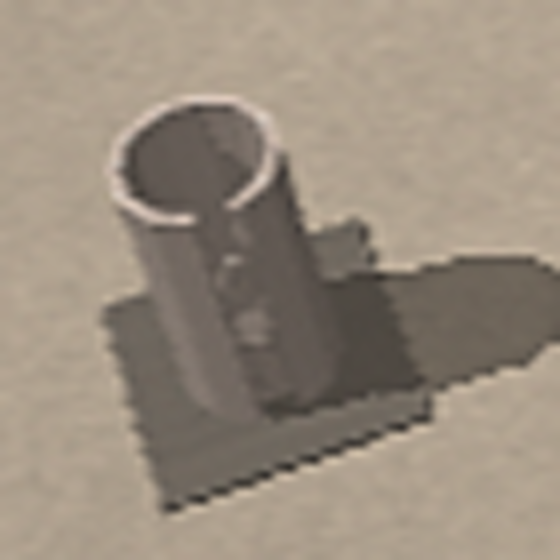

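View pics/sk.png

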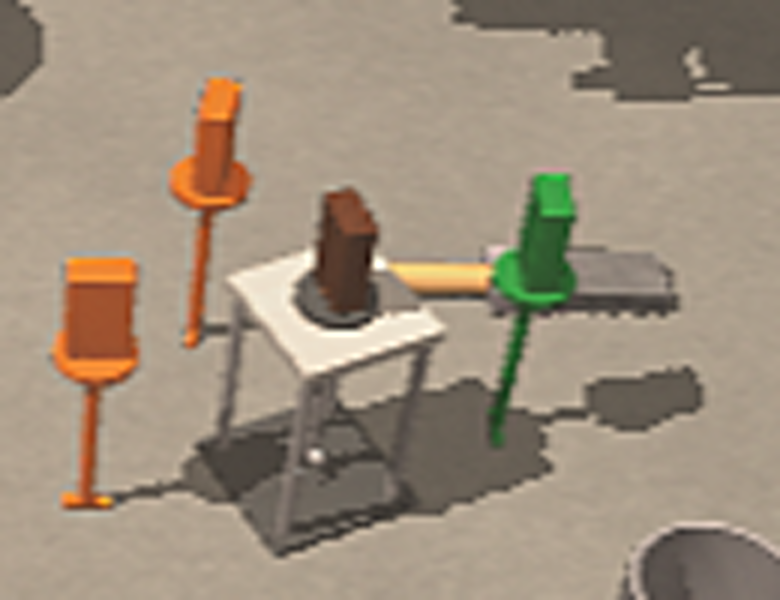

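Run:
```python
from h import *
import cv2
np.set_printoptions(linewidth=220,suppress=True)
p=dict(np.load("pics/p.npz"));s=dict(np.load("pics/s.npz"));W=cloud(p);S=cloud(s)
# mouth ring fits
for X,nm in((W,"top"),(S,"scene")):
    m=(abs(X[...,2]-120)<5)&(np.hypot(X[...,0]-452,X[...,1]+261)<45)
    q=X[m][:,:2]; (c,r)=cv2.minEnclosingCircle(q.astype(np.float32)); 
    A=np.c_[2*q,np.ones(len(q))];b=(q**2).sum(1);sol=np.linalg.lstsq(A,b,rcond=None)[0]
    print(nm,"mouth",c,r,"fit",sol[:2],np.sqrt(sol[2]+sol[0]**2+sol[1]**2),"zmean",X[m][:,2].mean())
    m=(abs(X[...,2]-130)<4)&(np.hypot(X[...,0]-456,X[...,1]-290)<65)
    print("stand",cv2.minAreaRect(X[m][:,:2].astype(np.float32)))
    m=(X[...,2]>184)&(X[...,2]<198)&(np.hypot(X[...,0]-456,X[...,1]-290)<40)
    print("key",cv2.minAreaRect(X[m][:,:2].astype(np.float32)))
    m=(X[...,2]>18)&(X[...,2]<26)&(np.hypot(X[...,0]-597,X[...,1]-6)<85)
    print("seat",cv2.minAreaRect(X[m][:,:2].astype(np.float32)))
    m=(X[...,2]>2.5)&(X[...,2]<7)&(np.hypot(X[...,0]-452,X[...,1]+260)<75)
    print("base",cv2.minAreaRect(X[m][:,:2].astype(np.float32)))
    for n,c,z in(("or1",(433,166),118),("or2",(334,272),118),("gr",(460,395),118)):
        m=(abs(X[...,2]-z)<5)&(np.hypot(X[...,0]-c[0],X[...,1]-c[1])<30);print(n,cv2.minEnclosingCircle(X[m][:,:2].astype(np.float32)))
print("core px z"); print(W[203:223,346:370,2].round())
for c in((452,-260),):
  for z in(4,40,60,120): print(z,proj(p,[*c,z]),proj(s,[*c,z]))
def enh(im,box,sc,n):
    c=im[box[1]:box[3],box[0]:box[2],::-1].astype(float);c=np.clip((c-30)*2.2,0,255).astype(np.uint8)
    cv2.imwrite("pics/"+n,cv2.resize(c,None,fx=sc,fy=sc,interpolation=cv2.INTER_NEAREST))
enh(p["color"],(340,195,375,230),17,"e1.png");enh(s["color"],(128,195,168,250),12,"e2.png")
```

```text
top mouth (453.3687438964844, -260.0021667480469) 29.72532844543457 fit [ 453.02882379 -259.76175509] 26.910468334123095 zmean 119.87268548513339
stand ((456.7796936035156, 290.16766357421875), (80.16404724121094, 80.69384002685547), 4.264769077301025)
key ((455.9908142089844, 290.8765563964844), (17.75284767150879, 34.18501663208008), 83.29965209960938)
seat ((597.6188354492188, 7.223541259765625), (107.5362548828125, 111.86405181884766), 88.9784164428711)
base ((451.7994384765625, -260.29949951171875), (146.0477294921875, 146.0172882080078), 36.32797622680664)
or1 ((434.8025207519531, 169.3227081298828), 21.931041717529297)
or2 ((332.91644287109375, 279.30859375), 21.50020980834961)
gr ((461.1298522949219, 404.1921691894531), 21.833316802978516)
scene mouth (453.0537109375, -262.97113037109375) 29.809589385986328 fit [ 453.63874005 -261.9910641 ] 26.72966489502526 zmean 119.41010548050825
stand ((457.12774658203125, 288.341796875), (83.16816711425781, 82.9119873046875), 5.704052448272705)
key ((457.20697021484375, 288.07830810546875), (18.092683792114258, 32.563533782958984), 85.52
[... 2436 characters left out ...]
6.  45.  35.  34.  19.  28.  54.  75.  89. 111. 124. 124.   4.   3.  -0.  -1.]
 [ 38.  54.  66.  84.  92. 102. 115. 120. 128. 127.  34.   6.  27.  49.  71. 100. 115. 120. 116.   6.  11.   1.   5.   5.]
 [ 30.  46.  57.  74.  79.  90.  95. 105. 114. 123. 124. 119. 118. 116. 119. 120. 123. 119.  -0.   7.   5.   5.   4.   6.]
 [ 21.  27.  46.  48.  60.  72.  82.  87.  90. 106. 107. 126. 126. 114. 106.  11.   6.   9.   1.  11.   2.   4.   2.   1.]]
4 [[350.33579898 215.30571205]] [[152.93139725 234.16658482]]
40 [[352.68623782 214.48862695]] [[150.36631321 226.81342822]]
60 [[354.04052226 214.01783587]] [[148.88733737 222.57374607]]
120 [[358.32781308 212.52744124]] [[144.20040112 209.1380162 ]]
```

View pics/e1.png

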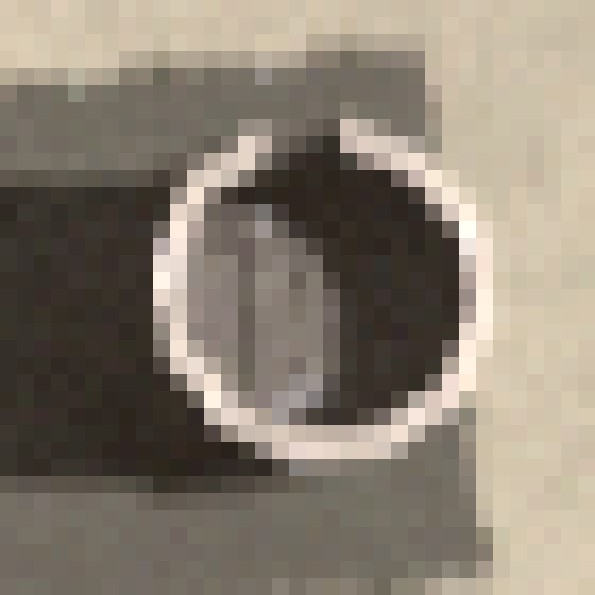

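View pics/e2.png

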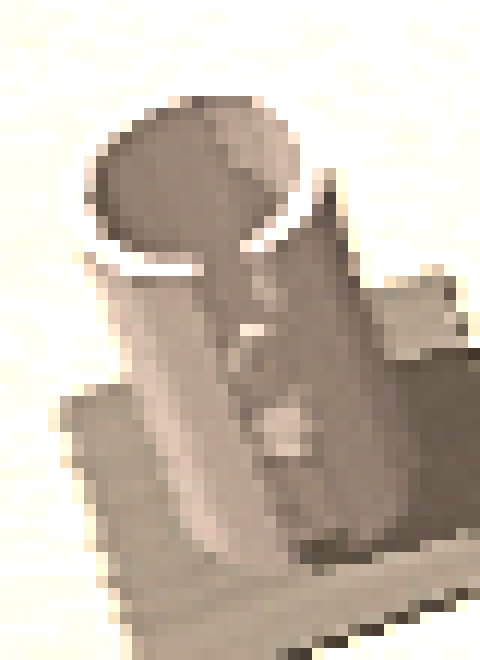

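```bash
cat > slot.py <<'E'
from h import *
def fit(p,zm,c0,zc=40,verbose=True):
    R,t=R_T(p);K=np.array(p["mtx"]);C=-R.T@t
    v,u=np.mgrid[200:226,342:374];v=v.ravel();u=u.ravel()
    sub=[(a,b) for a in(-.33,0,.33) for b in(-.33,0,.33)]
    def at(z,du,dv):
        d=(R.T@np.linalg.inv(K)@np.stack([u+du,v+dv,np.ones_like(u)])).T
        return (C+d*((z-C[2])/d[:,2])[:,None])[:,:2]
    P=[(at(zc,*s),at(zc-5,*s),at(120,*s)) for s in sub]
    Z=zm[200:226,342:374].ravel()
    best=[]
    inb=np.mean([np.hypot(*(a[2]-c0).T)<22.5 for a in P],0)
    def model(dx,dy,th):
        o=np.array(c0)+[dx,dy];e=np.array([np.cos(th),np.sin(th)]);f=np.array([-e[1],e[0]])
        hs=0;cs=0
        for a,b,_ in P:
            i=lambda q:(abs((q-o)@e)<16)&(abs((q-o)@f)<5)
            hs=hs+(i(a)&i(b));cs=cs+(np.hypot(*(a-o).T)<21)
        return hs/9,cs/9
    hole=Z<24;cap=(Z>33)&(Z<46)
    for th in np.arange(-.8,.81,.04):
        for dx in np.arange(-3,3.1,.75):
            for dy in np.arange(-3,3.1,.75):
                h,c=model(dx,dy,th)
                w=(inb>.9)&(c>.9)&(hole|cap)
                best.append((np.mean((h[w]-hole[w])**2),th,dx,dy,w.sum()))
    best.sort();return best
E
python3 - <<'E'
from slot import *
P=[arm.get_image("top") for _ in range(6)]
zm=np.stack([p["z_map"] for p in P]);zm[zm==0]=np.nan
p=P[-1];p["z_map"]=np.nanmedian(zm,0).astype(np.float32)
W=cloud(p);np.set_printoptions(linewidth=200)
print(W[205:221,349:362,2].round())
for b in fit(p,W[...,2],(453.1,-259.9))[:12]:print(np.round(b,3))
print(arm.sense()["time_s"])
E
```

```text
[[  3.  64. 104. 121. 122.  39.  59.  68.  79.  85.  92. 100. 107.]
 [ 82. 114. 119. 121.  27.  41.  47.  55.  59.  69.  77.  84.  92.]
 [105. 120. 117.   7.  13.  22.  30.  40.  47.  53.  59.  67.  79.]
 [115. 122.  36.  35.  40.  41.  38.  21.  27.  40.  48.  60.  71.]
 [117. 118.  41.  37.  40.  41.  42.  34.  20.  30.  42.  53.  62.]
 [120. 120.  40.   9.  12.  12.  39.  40.  39.  23.  34.  46.  56.]
 [120.  41.  37.  11.  12.  13.  39.  36.  39.  34.  25.  37.  48.]
 [120.  41.  43.  11.  10.  12.  38.  40.  40.  39.  20.  36.  43.]
 [120. 120.  41.  11.   8.  11.  40.  41.  40.  41.  35.  32.  45.]
 [120. 118.  41.  10.  11.  11.  42.  38.  38.  39.  34.  30.  41.]
 [118. 123.  12.  11.  12.  36.  40.  41.  41.  39.  33.  27.  41.]
 [117. 118.  12.  11.  11.  35.  41.  38.  43.  38.  34.  29.  45.]
 [107. 118. 122.  15.  10.  39.  41.  41.  40.  42.  18.  37.  50.]
 [ 97. 110. 118. 120.  13.  39.  42.  39.  38.  42.  25.  40.  55.]
 [ 89. 100. 115. 118. 122.  38.  41.  36.  33.  15.  34.  50.  70.]
 [ 79.  96. 104. 113. 120. 121. 119.  35.   8.  31.  55.  77. 100.]]
[ 9.0e-03 -2.4e-01 -7.5e-01  0.0e+00  6.7e+01]
[ 1.1e-02 -2.0e-01 -1.5e+00  0.0e+00  6.6e+01]
[ 1.2e-02 -1.6e-01 -1.5e+00  0.0e+00  6.6e+01]
[ 1.2e-02 -2.0e-01 -7.5e-01  0.0e+00  6.7e+01]
[ 1.4e-02 -2.0e-01  0.0e+00  0.0e+00  6.9e+01]
[ 1.4e-02 -1.6e-01 -7.5e-01  0.0e+00  6.7e+01]
[ 1.5e-02 -2.4e-01 -1.5e+00  0.0e+00  6.6e+01]
[ 1.6e-02 -2.4e-01  0.0e+00  0.0e+00  6.9e+01]
[ 1.6e-02 -2.4e-01 -1.5e+00  7.5e-01  6.3e+01]
[ 1.6e-02 -2.8e-01 -7.5e-01  0.0e+00  6.7e+01]
[ 1.7e-02 -2.8e-01 -1.5e+00  7.5e-01  6.3e+01]
[ 1.80e-02 -2.00e-01 -2.25e+00  0.00e+00  6.70e+01]
3.3
```

```bash
cat >> h.py <<'E'
def to(x,y,z,yaw):
    "world TCP target (mm), world yaw of tool x -> tool shift mm, roll"
    s=arm.sense();o=s["orientation"];c,n=np.cos(o[2]),np.sin(o[2])
    d=np.array([x,y,z])-s["tool_pos"]
    dy=(yaw-o[2]+np.pi/2)%np.pi-np.pi/2
    print("t",s["time_s"],"pos",s["tool_pos"].round(1),"ori",o.round(3),"F",s["wrist_force"].round(1),"gap",round(s["finger_gap"]*93,1))
    print("shift",np.round([c*d[0]+n*d[1],n*d[0]-c*d[1],-d[2]],1),"roll",round(-dy,3))
E
python3 -c "
from h import *
to(456.6,289.5,218.6,-0.105)"
python3 -m handwheel '[[0.05,[-0.3106,-0.1075,0],-0.289],[0.05,[-0.3106,-0.1075,0],-0.289],[0.05,[-0.3106,-0.1075,0],-0.289],[0.05,[-0.3106,-0.1075,0],-0.289],[0.05,[-0.3106,-0.1075,0],-0.289],[0.05,[-0.3106,-0.1075,0],-0.289],[0.05,[-0.3106,-0.1075,0],-0.289],[0.05,[-0.3106,-0.1075,0],-0.289]]'
python3 -c "
from h import *
to(456.6,289.5,149,-0.105)"
```

```text
t 3.3 pos [211.  507.9 218.6] ori [ 3.142 -0.     2.748] F [ 0.4  0.1 -0.8] gap 93.1
shift [-310.6 -107.4    0. ] roll -0.289
time_s: 3.97
tool_pos: [455.8, 289.6, 218.8]
orientation: [3.141, 0.0, 3.037]
wrist_force: [0.3, 0.5, 0.1]
finger_gap: 0.544
t 3.9667 pos [455.8 289.6 218.8] ori [3.141 0.    3.037] F [0.3 0.5 0.1] gap 50.6
shift [-0.8 -0.1 69.8] roll 0.0
```

Key is in reach; descend around the handle.

```bash
python3 -m handwheel '[[0.05,[0,0,0.02],0],[0.05,[0,0,0.045],0],[0.05,[0,0,0.07],0],[0.05,[0,0,0.07],0],[0.05,[0,0,0.07],0]]'
python3 -c "
from h import *
to(456.6,289.5,149,-0.105)
p=arm.get_image('scene');save(p,'g1.png',(270,90,400,210),6)"
```

```text
time_s: 4.38
tool_pos: [454.2, 291.1, 148.4]
orientation: [-3.14, -0.002, 3.037]
wrist_force: [-0.9, -0.5, -0.0]
finger_gap: 0.539
t 4.3833 pos [454.2 291.1 148.4] ori [-3.140e+00 -2.000e-03  3.037e+00] F [-0.9 -0.5 -0. ] gap 50.1
shift [-2.6 -1.3 -0.6] roll 0.0
```

View pics/g1.png

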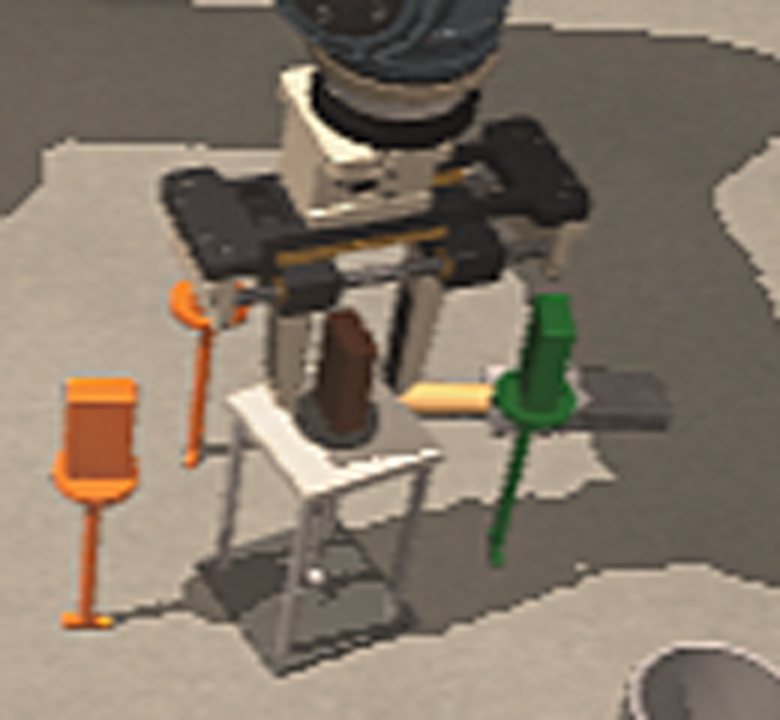

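```bash
python3 -m handwheel '[[0.05,[0,0,0],0],[0.05,[0,0,0],0]]'
python3 -c "
from h import *
to(456.6,289.5,149,-0.105)"
```

```text
time_s: 4.6
tool_pos: [455.1, 291.8, 150.1]
orientation: [3.14, 0.002, 3.037]
wrist_force: [1.4, -0.6, -0.7]
finger_gap: 0.542
t 4.6 pos [455.1 291.8 150.1] ori [3.140e+00 2.000e-03 3.037e+00] F [ 1.4 -0.6 -0.7] gap 50.4
shift [-1.7 -2.1  1.1] roll 0.001
```

```bash
python3 -m handwheel '[[0.05,[-0.0017,-0.002,0.001],0],[0.018,[-0.0017,-0.002,0.001],0],[0.0,[-0.0017,-0.002,0.001],0],[0.0,[-0.0017,-0.002,0.001],0],[0.0,[-0.0017,-0.002,0.001],0],[0.0,[-0.0017,-0.002,0.001],0],[0.0,[-0.0017,-0.002,0.001],0]]'
python3 -c "
from h import *
to(456.6,289.5,149,-0.105)"
```

```text
time_s: 5.18
tool_pos: [456.0, 289.2, 147.7]
orientation: [3.141, 0.0, 3.037]
wrist_force: [-0.6, 0.5, 0.3]
finger_gap: 0.194
t 5.1833 pos [456.  289.2 147.7] ori [3.141 0.    3.037] F [-0.6  0.5  0.3] gap 18.0
shift [-0.5  0.4 -1.3] roll 0.0
```

```bash
python3 -m handwheel '[[0.0,[0,0,-0.01],0],[0.0,[0,0,-0.03],0],[0.0,[0,0,-0.06],0],[0.0,[0,0,-0.09],0],[0.0,[0,0,-0.12],0],[0.0,[0,0,-0.15],0],[0.0,[0,0,-0.175],0],[0.0,[0,0,-0.185],0]]'
python3 -c "
from h import *
to(453.3,-261,300,-0.2)
p=arm.get_image('scene');save(p,'g2.png',(250,30,420,210),4)"
```

```text
time_s: 5.85
tool_pos: [456.6, 289.4, 336.8]
orientation: [3.139, 0.004, 3.037]
wrist_force: [0.2, 0.0, -0.5]
finger_gap: 0.195
t 5.85 pos [456.6 289.4 336.8] ori [3.139 0.004 3.037] F [ 0.2  0.  -0.5] gap 18.1
shift [ -54.3 -547.8   36.8] roll 0.095
```

View pics/g2.png

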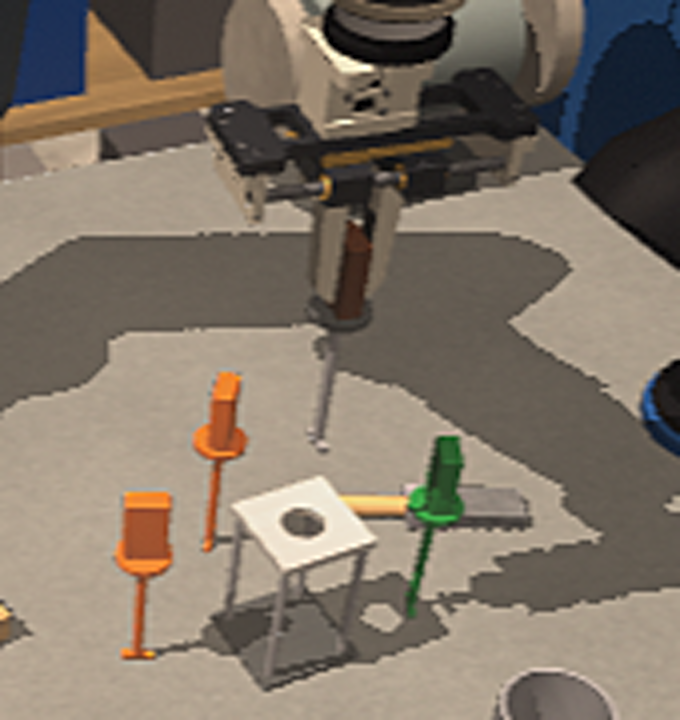

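```bash
python3 -m handwheel '[[0.0,[-0.002,-0.02,0],0.01],[0.0,[-0.006,-0.055,0],0.02],[0.0,[-0.010,-0.095,0],0.03],[0.0,[-0.014,-0.135,0],0.04],[0.0,[-0.018,-0.175,0],0.05],[0.0,[-0.022,-0.215,0],0.06],[0.0,[-0.026,-0.255,0],0.07],[0.0,[-0.030,-0.295,0],0.095]]'
python3 -c "
from h import *
to(453.3,-261,300,-0.2)"
```

```text
time_s: 6.57
tool_pos: [454.0, -9.2, 331.4]
orientation: [-3.141, -0.002, 2.942]
wrist_force: [1.0, -0.2, -1.7]
finger_gap: 0.19
t 6.5667 pos [454.   -9.2 331.4] ori [-3.141e+00 -2.000e-03  2.942e+00] F [ 1.  -0.2 -1.7] gap 17.7
shift [ -49.4 -247.    31.4] roll 0.0
```

```bash
python3 -m handwheel '[[0.0,[-0.008,-0.04,0],0],[0.0,[-0.016,-0.08,0],0],[0.0,[-0.024,-0.12,0],0],[0.0,[-0.032,-0.16,0.0],0],[0.0,[-0.040,-0.20,0.01],0],[0.0,[-0.0465,-0.232,0.02],0],[0.0,[-0.0494,-0.247,0.031],0],[0.0,[-0.0494,-0.247,0.031],0]]'
python3 -m handwheel '[[0,[0,0,0],0],[0,[0,0,0],0],[0,[0,0,0],0]]'
cat > chk.py <<'E'
from h import *
import sys
# key handle vs mouth in both cameras
def key(X,c,zt):
    m=(abs(X[...,2]-zt)<8)&(np.hypot(X[...,0]-c[0],X[...,1]-c[1])<30)
    return cv2.minAreaRect(X[m][:,:2].astype(np.float32)) if m.sum()>4 else None
def flange(X,c,z):
    m=(abs(X[...,2]-z)<5)&(np.hypot(X[...,0]-c[0],X[...,1]-c[1])<32)
    return m.sum(),X[m][:,2].mean(),cv2.minEnclosingCircle(X[m][:,:2].astype(np.float32))
E
python3 - <<'E'
from chk import *
to(453.3,-261,300,-0.2)
s=arm.get_image("scene");p=arm.get_image("top")
save(s,"a1.png",(90,100,220,260),4);save(p,"a2.png",(300,160,420,260),6)
X=cloud(s);z=arm.sense()["tool_pos"][2]-130
print(flange(X,(453,-261),z+116))
for k in("key","key_grip"): print(k,[(np.round(a["xy"],1),round(a["confidence"],2)) for a in arm.tip_of(s,k)[:4]])
pos=arm.sense()["tool_pos"];print(proj(s,[[pos[0],pos[1],z],[pos[0],pos[1],z+150],[453.3,-261,120]]))
E
```

```text
time_s: 7.23
tool_pos: [453.0, -261.0, 297.9]
orientation: [3.14, -0.005, 2.939]
wrist_force: [0.1, 1.3, -2.2]
finger_gap: 0.189
time_s: 7.48
tool_pos: [454.7, -258.0, 302.0]
orientation: [3.142, 0.0, 2.943]
wrist_force: [0.4, 0.3, -1.4]
finger_gap: 0.194
t 7.4833 pos [ 454.7 -258.   302. ] ori [3.142 0.    2.943] F [ 0.4  0.3 -1.4] gap 18.0
shift [ 0.8 -3.2  2. ] roll 0.002
(np.int64(103), np.float64(290.0906381381032), ((455.81585693359375, -258.7378234863281), 21.86531639099121))
key [(array([142.1, 196.8]), 0.97), (array([349.5, 181.4]), 0.74), (array([303.3, 166.6]), 0.7), (array([282.3, 196.2]), 0.68)]
key_grip [(array([124.7, 155.5]), 0.93), (array([284.3, 160. ]), 0.62), (array([359.5, 146.6]), 0.57), (array([307.4, 130.5]), 0.56)]
[[140.47162301 197.05823425]
 [125.74996761 154.68505265]
 [143.90594913 209.57712764]]
```

View pics/a1.png

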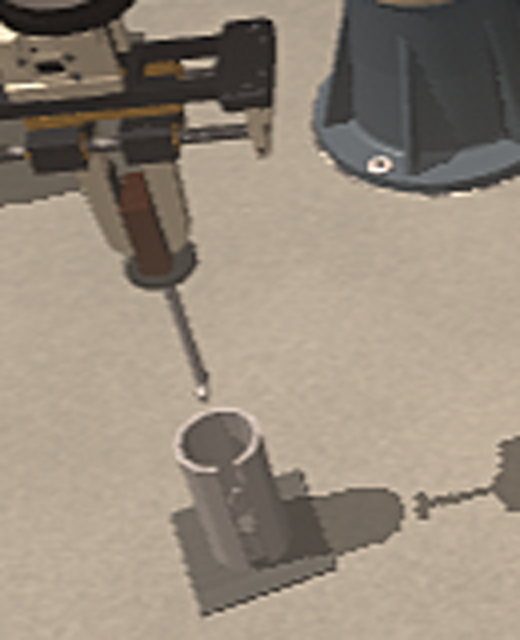

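View pics/a2.png

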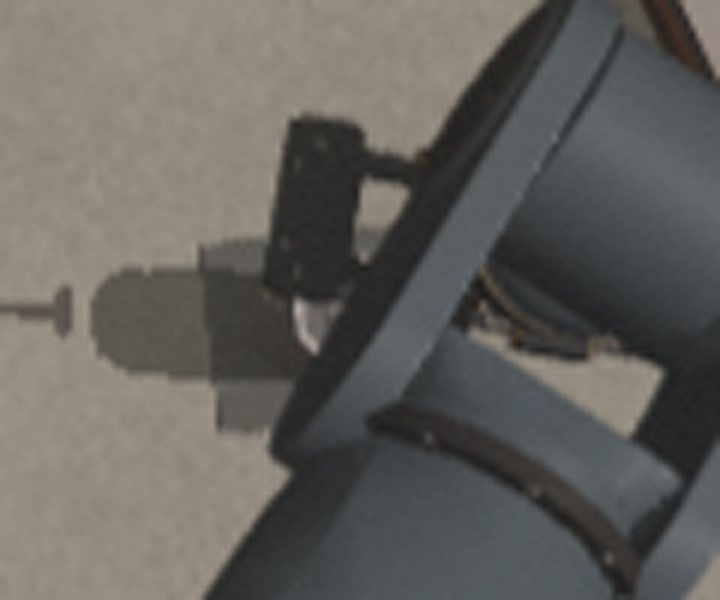

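```bash
python3 -c "
from h import *
to(452.7,-261.5,180,-0.2)"
for i in 1 2 3 4; do python3 -m handwheel '[[0,[0,0,0],0]]' | sed -n 2,4p
python3 - <<'E'
from chk import *
s=arm.get_image("scene");X=cloud(s);a=arm.sense();print(a["tool_pos"].round(1),flange(X,(453,-261),289)[1:])
E
done
```

```text
t 7.6833 pos [ 454.6 -258.6  302. ] ori [-3.141e+00  1.000e-03  2.943e+00] F [ 0.2 -0.6 -1.7] gap 17.5
shift [  1.3  -3.2 122. ] roll 0.001
tool_pos: [454.5, -258.9, 301.9]
orientation: [-3.141, 0.0, 2.942]
wrist_force: [0.3, 0.5, -0.8]
[ 454.5 -259.   301.8] (np.float64(289.9767082330308), ((454.72479248046875, -259.5136413574219), 21.79698944091797))
tool_pos: [454.4, -259.1, 301.7]
orientation: [-3.142, 0.0, 2.942]
wrist_force: [-0.7, 0.7, -1.3]
[ 454.4 -259.2  301.7] (np.float64(289.94372630934413), ((454.3111267089844, -259.34710693359375), 21.876771926879883))
tool_pos: [454.4, -259.3, 301.7]
orientation: [-3.142, 0.0, 2.942]
wrist_force: [-1.0, 0.9, -1.8]
[ 454.4 -259.3  301.6] (np.float64(289.70112733300533), ((455.2532043457031, -260.1238708496094), 22.72820472717285))
tool_pos: [454.4, -259.3, 301.6]
orientation: [3.142, -0.0, 2.942]
wrist_force: [0.9, -0.3, -1.8]
[ 454.4 -259.3  301.6] (np.float64(289.82364913680016), ((455.65386962890625, -259.2982177734375), 21.846540451049805))
```

```bash
python3 -m handwheel '[[0,[0.0014,-0.003,0],0],[0,[0.0014,-0.003,0.01],0],[0,[0.0014,-0.003,0.03],0],[0,[0.0014,-0.003,0.055],0],[0,[0.0014,-0.003,0.08],0],[0,[0.0014,-0.003,0.10],0],[0,[0.0014,-0.003,0.115],0],[0,[0.0014,-0.003,0.12],0]]'
for i in 1 2; do python3 -m handwheel '[[0,[0,0,0],0],[0,[0,0,0],0]]' | sed -n 2,4p;done; python3 -c "
from h import *
to(452.4,-262,170,-0.2)"
```

```text
time_s: 8.88
tool_pos: [451.2, -261.3, 178.8]
orientation: [3.14, -0.004, 2.942]
wrist_force: [0.2, 1.0, -1.5]
finger_gap: 0.194
tool_pos: [452.6, -262.1, 182.0]
orientation: [-3.141, 0.0, 2.942]
wrist_force: [0.1, -0.5, -1.9]
tool_pos: [452.8, -262.2, 182.6]
orientation: [-3.141, 0.002, 2.942]
wrist_force: [-0.1, -0.4, -1.7]
t 9.2167 pos [ 452.8 -262.2  182.6] ori [-3.141e+00  2.000e-03  2.942e+00] F [-0.1 -0.4 -1.7] gap 17.7
shift [ 0.5  0.2 12.6] roll 0.0
```

```bash
python3 -m handwheel '[[0,[0,0,0.002],0],[0,[0,0,0.004],0],[0,[0,0,0.006],0],[0,[0,0,0.008],0],[0,[0,0,0.009],0],[0,[0,0,0.010],0]]'
python3 -m handwheel '[[0,[0,0,0.001],0],[0,[0,0,0.002],0],[0,[0,0,0.003],0]]'
```

```text
time_s: 9.72
tool_pos: [452.4, -261.9, 171.4]
orientation: [3.141, -0.0, 2.942]
wrist_force: [-0.2, 0.5, -1.3]
finger_gap: 0.196
time_s: 9.97
tool_pos: [452.5, -262.0, 168.6]
orientation: [-3.142, 0.0, 2.942]
wrist_force: [1.2, 0.5, -1.4]
finger_gap: 0.194
```

Foot at about 38.6: no reaction yet. Continue gently.

```bash
python3 -m handwheel '[[0,[0,0,0.001],0],[0,[0,0,0.002],0]]'
python3 -m handwheel '[[0,[0,0,0.001],0],[0,[0,0,0.002],0]]'
python3 -m handwheel '[[0,[0,0,0.001],0],[0,[0,0,0.002],0]]'
```

```text
time_s: 10.13
tool_pos: [452.4, -261.8, 166.5]
orientation: [3.141, -0.0, 2.942]
wrist_force: [-0.2, 1.3, -0.4]
finger_gap: 0.192
time_s: 10.3
tool_pos: [452.4, -261.8, 164.5]
orientation: [3.141, -0.0, 2.942]
wrist_force: [-0.6, 1.3, -0.7]
finger_gap: 0.191
time_s: 10.47
tool_pos: [452.4, -261.8, 162.5]
orientation: [3.141, -0.0, 2.942]
wrist_force: [-0.1, 2.2, -0.4]
finger_gap: 0.197
```

```bash
python3 -m handwheel '[[0,[0,0.0006,0.001],0],[0,[0,0.0006,0.002],0],[0,[0,0.0006,0.003],0]]'
python3 -m handwheel '[[0,[0,0,0.002],0],[0,[0,0,0.004],0]]'
python3 -m handwheel '[[0,[0,0,0.002],0],[0,[0,0,0.004],0],[0,[0,0,0.004],0],[0,[0,0,0.004],0]]'
```

```text
time_s: 10.72
tool_pos: [452.5, -261.4, 159.5]
orientation: [-3.141, 0.0, 2.942]
wrist_force: [-1.4, -0.4, -1.3]
finger_gap: 0.192
time_s: 10.88
tool_pos: [452.5, -261.4, 155.5]
orientation: [-3.141, 0.0, 2.942]
wrist_force: [0.1, -0.2, -2.1]
finger_gap: 0.193
time_s: 11.22
tool_pos: [452.5, -261.4, 151.5]
orientation: [3.142, -0.0, 2.942]
wrist_force: [-0.2, -0.2, -1.3]
finger_gap: 0.192
```

```bash
python3 -m handwheel '[[0,[0,0,0],0.08],[0,[0,0,0],0.18],[0,[0,0,0],0.28],[0,[0,0,0],0.38],[0,[0,0,0],0.48],[0,[0,0,0],0.58],[0,[0,0,0],0.68],[0,[0,0,0],0.75]]'
python3 -m handwheel '[[0,[0,0,0],0.1],[0,[0,0,0],0.2],[0,[0,0,0],0.3],[0,[0,0,0],0.4],[0,[0,0,0],0.5],[0,[0,0,0],0.6],[0,[0,0,0],0.7],[0,[0,0,0],0.75]]'
python3 -m handwheel '[[0,[0,0,0],0],[0,[0,0,0],0],[0,[0,0,0],0]]'
python3 -c "
from h import *
print(arm.sense()['ft_torque']);to(452.4,-261.4,151,-1.7)"
```

```text
time_s: 11.88
tool_pos: [452.6, -261.4, 151.7]
orientation: [3.142, 0.0, 2.186]
wrist_force: [0.3, 0.2, -0.8]
finger_gap: 0.19
time_s: 12.55
tool_pos: [452.6, -261.4, 151.8]
orientation: [3.141, 0.0, 1.436]
wrist_force: [0.9, -0.5, -1.8]
finger_gap: 0.193
time_s: 12.8
tool_pos: [452.5, -261.4, 151.7]
orientation: [3.142, 0.0, 1.444]
wrist_force: [0.4, 0.3, -1.3]
finger_gap: 0.194
[-0.00647745  0.08073444  0.01880635]
t 12.8 pos [ 452.5 -261.4  151.7] ori [3.142 0.    1.444] F [ 0.4  0.3 -1.3] gap 18.0
shift [-0.1 -0.1  0.7] roll 0.002
```

```bash
python3 -m handwheel '[[0,[0,0,-0.002],0],[0,[0,0,-0.004],0],[0,[0,0,-0.006],0],[0,[0,0,-0.007],0],[0,[0,0,-0.008],0],[0,[0,0,-0.009],0]]'
python3 -m handwheel '[[0,[0,0,-0.001],0],[0,[0,0,-0.002],0],[0,[0,0,-0.004],0],[0,[0,0,-0.006],0],[0,[0,0,-0.006],0],[0,[0,0,-0.006],0]]'
```

```text
time_s: 13.3
tool_pos: [452.3, -261.2, 160.5]
orientation: [-3.141, -0.0, 1.442]
wrist_force: [0.1, 0.2, -4.1]
finger_gap: 0.193
time_s: 13.8
tool_pos: [452.6, -261.4, 166.8]
orientation: [3.141, 0.0, 1.442]
wrist_force: [0.2, 0.3, -5.2]
finger_gap: 0.191
```

```bash
python3 -m handwheel '[[0,[0,0,-0.004],0],[0,[0,0,-0.010],0],[0,[0,0,-0.018],0],[0,[0,0,-0.026],0],[0,[0,0,-0.034],0],[0,[0,0,-0.042],0],[0,[0,0,-0.050],0],[0,[0,0,-0.058],0]]'
python3 -m handwheel '[[0,[0,0,-0.008],0],[0,[0,0,-0.016],0],[0,[0,0,-0.024],0],[0,[0,0,-0.032],0],[0,[0,0,-0.040],0],[0,[0,0,-0.048],0],[0,[0,0,-0.056],0],[0,[0,0,-0.064],0]]'
python3 -m handwheel '[[0,[0,0,-0.008],0],[0,[0,0,-0.014],0],[0,[0,0,-0.017],0],[0,[0,0,-0.017],0],[0,[0,0,-0.017],0]]'
python3 -c "
from h import *
to(597.3,6,305,-1.7)
s=arm.get_image('scene');save(s,'l1.png',(90,100,220,260),4)"
```

```text
time_s: 14.47
tool_pos: [452.5, -261.4, 225.6]
orientation: [3.141, 0.0, 1.442]
wrist_force: [-0.4, -0.1, -4.8]
finger_gap: 0.197
time_s: 15.13
tool_pos: [452.5, -261.3, 289.4]
orientation: [-3.142, 0.0, 1.442]
wrist_force: [1.8, -0.4, -3.5]
finger_gap: 0.196
time_s: 15.55
tool_pos: [452.5, -261.3, 305.5]
orientation: [-3.141, -0.0, 1.442]
wrist_force: [-0.3, 0.3, -4.7]
finger_gap: 0.19
t 15.55 pos [ 452.5 -261.3  305.5] ori [-3.141 -0.     1.442] F [-0.3  0.3 -4.7] gap 17.7
shift [283.7 109.3   0.5] roll 0.0
```

View pics/l1.png

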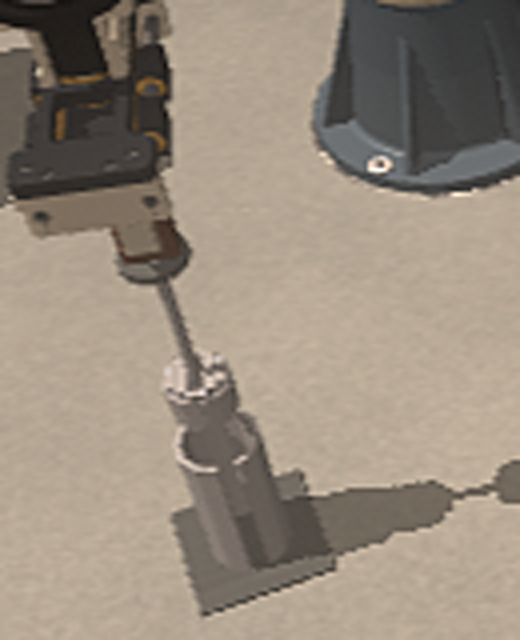

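```bash
python3 -m handwheel '[[0,[0.005,0.002,0],0],[0,[0.017,0.0065,0],0],[0,[0.037,0.0143,0],0],[0,[0.062,0.024,0],0],[0,[0.087,0.0335,0],0],[0,[0.112,0.043,0],0],[0,[0.137,0.053,0],0],[0,[0.162,0.0624,0],0]]'
python3 -m handwheel '[[0,[0.025,0.0096,0],0],[0,[0.050,0.0193,0],0],[0,[0.075,0.029,0],0],[0,[0.095,0.0366,0],0],[0,[0.110,0.0424,0],0],[0,[0.118,0.0455,0],0],[0,[0.1217,0.0469,0],0],[0,[0.1217,0.0469,0],0]]'
python3 -m handwheel '[[0,[0,0,0],0],[0,[0,0,0],0],[0,[0,0,0],0],[0,[0,0,0],0]]'
python3 - <<'E'
from chk import *
to(597.3,6,180,-1.7)
s=arm.get_image('scene');p=arm.get_image('top');save(s,'l2.png',(180,60,330,300),3)
save(p,'l3.png',(200,110,330,210),5)
X=cloud(s);pos=arm.sense()["tool_pos"]
print(flange(X,pos[:2],pos[2]-130+118))
E
```

```text
time_s: 16.27
tool_pos: [535.9, -106.4, 305.4]
orientation: [-3.141, -0.0, 1.442]
wrist_force: [0.7, -0.8, -4.0]
finger_gap: 0.194
time_s: 16.93
tool_pos: [597.4, 6.7, 305.3]
orientation: [-3.141, 0.0, 1.443]
wrist_force: [-0.3, -1.0, -4.1]
finger_gap: 0.193
time_s: 17.27
tool_pos: [597.3, 5.4, 305.8]
orientation: [3.141, 0.0, 1.441]
wrist_force: [-0.2, -0.2, -3.9]
finger_gap: 0.191
t 17.2667 pos [597.3   5.4 305.8] ori [3.141 0.    1.441] F [-0.2 -0.2 -3.9] gap 17.8
shift [  0.6  -0.  125.8] roll -0.001
(np.int64(108), np.float64(293.8681233509144), ((597.8429565429688, 3.5264556407928467), 22.09067153930664))
```

View pics/l2.png

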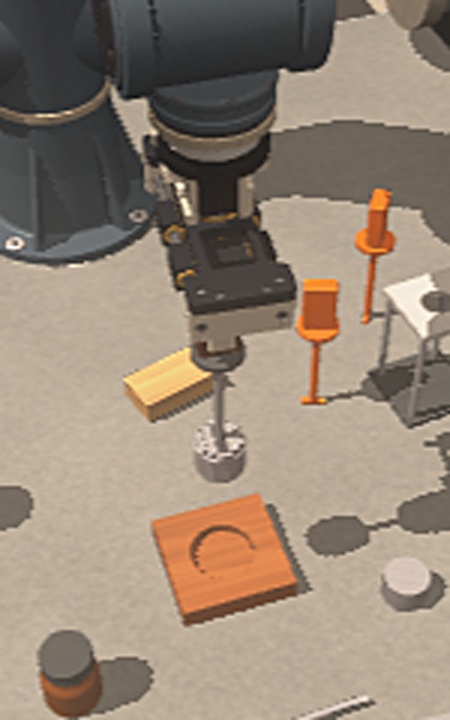

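View pics/l3.png

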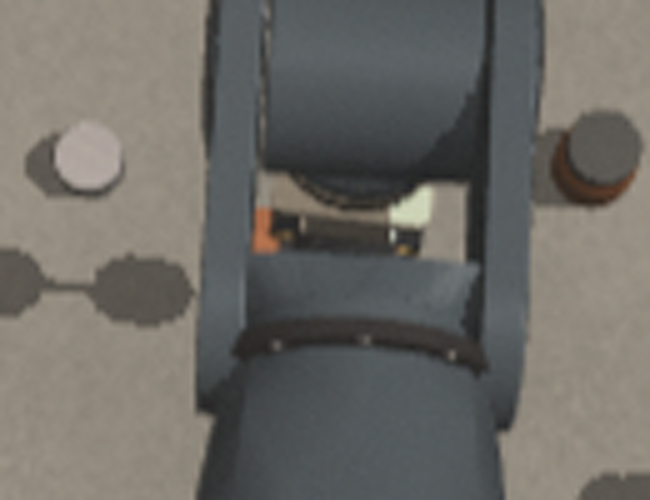

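Run:
```python
from chk import *
s=arm.get_image('scene');X=cloud(s)
m=(np.hypot(X[...,0]-597,X[...,1]-5)<30)&(X[...,2]>140)&(X[...,2]<200)
q=X[m];print(len(q));print(np.histogram(q[:,2],bins=np.arange(140,204,4)))
k=q[(q[:,2]>181)&(q[:,2]<192)];print(cv2.minEnclosingCircle(k[:,:2].astype(np.float32)),len(k))
# recess: floor pixels
m=(np.hypot(X[...,0]-597,X[...,1]-5)<40)&(X[...,2]<16)&(X[...,2]>8);k=X[m];print("recess",len(k),cv2.minEnclosingCircle(k[:,:2].astype(np.float32)))
A=np.linalg.lstsq(np.c_[q[(q[:,2]>181)][:,:2]-[597,5],np.ones((q[:,2]>181).sum())],q[q[:,2]>181][:,2],rcond=None)[0];print("tilt",A)
```

```text
296
(array([ 0,  0,  1, 15, 20, 15, 18, 16, 17, 21, 52, 82, 34,  5,  0]), array([140, 144, 148, 152, 156, 160, 164, 168, 172, 176, 180, 184, 188,
       192, 196, 200]))
((597.14306640625, 3.9602620601654053), 22.56366539001465) 150
recess 271 ((594.1268310546875, 6.477011203765869), 30.22295379638672)
tilt [-3.28540573e-02  1.10661928e-02  1.86488126e+02]
```

```bash
python3 -m handwheel '[[0,[0.001,0,0.005],0],[0,[0.001,0,0.02],0],[0,[0.001,0,0.040],0],[0,[0.001,0,0.060],0],[0,[0.001,0,0.08],0],[0,[0.001,0,0.10],0],[0,[0.001,0,0.115],0],[0,[0.001,0,0.123],0]]'
python3 -m handwheel '[[0,[0,0,0.003],0],[0,[0,0,0.005],0],[0,[0,0,0.006],0],[0,[0,0,0.006],0],[0,[0,0,0.006],0]]'
```

```text
time_s: 18.08
tool_pos: [596.6, 7.0, 180.3]
orientation: [-3.139, 0.0, 1.442]
wrist_force: [-0.8, -1.0, -4.5]
finger_gap: 0.188
time_s: 18.5
tool_pos: [597.9, 6.9, 177.4]
orientation: [3.14, -0.0, 1.442]
wrist_force: [-0.5, -0.4, -3.4]
finger_gap: 0.191
```

```bash
python3 -m handwheel '[[0,[0,0,0.001],0],[0,[0,0,0.002],0],[0,[0,0,0.003],0],[0,[0,0,0.004],0],[0,[0,0,0.005],0],[0,[0,0,0.006],0],[0,[0,0,0.007],0],[0,[0,0,0.008],0]]'
python3 -m handwheel '[[0,[0,0,0.001],0],[0,[0,0,0.002],0],[0,[0,0,0.003],0],[0,[0,0,0.004],0],[0,[0,0,0.005],0],[0,[0,0,0.006],0]]'
```

```text
time_s: 19.17
tool_pos: [597.5, 6.9, 168.5]
orientation: [-3.142, -0.0, 1.442]
wrist_force: [0.7, 0.2, -4.8]
finger_gap: 0.196
time_s: 19.67
tool_pos: [597.8, 6.9, 162.9]
orientation: [3.141, -0.0, 1.442]
wrist_force: [-0.0, -0.6, -2.5]
finger_gap: 0.196
```

```bash
python3 -m handwheel '[[0,[0,0,0.001],0],[0,[0,0,0.002],0],[0,[0,0,0.003],0],[0,[0,0,0.003],0]]'
python3 - <<'E'
from chk import *
to(597.3,6,158,-0.2)
s=arm.get_image('scene');X=cloud(s);save(s,'m1.png',(200,130,310,280),5)
m=(np.hypot(X[...,0]-597,X[...,1]-5)<30)&(X[...,2]>36)&(X[...,2]<60);q=X[m];print(len(q),np.median(q[:,2]),cv2.minEnclosingCircle(q[:,:2].astype(np.float32)))
E
```

```text
time_s: 20.0
tool_pos: [597.5, 6.9, 159.5]
orientation: [-3.141, 0.0, 1.442]
wrist_force: [0.4, -0.3, -1.4]
finger_gap: 0.193
t 20.0 pos [597.5   6.9 159.5] ori [-3.141  0.     1.442] F [ 0.4 -0.3 -1.4] gap 18.0
shift [-0.9 -0.1  1.5] roll -1.5
156 44.53723860089528 ((597.850341796875, 6.2803850173950195), 22.519386291503906)
```

View pics/m1.png

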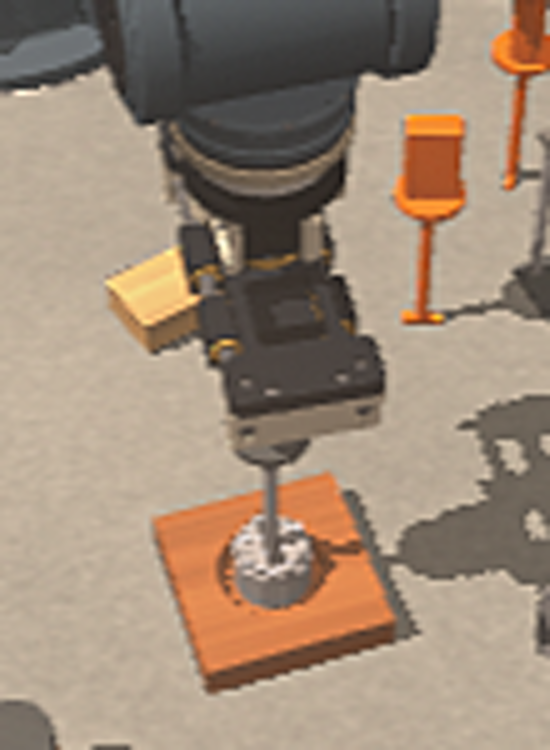

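Run:
```python
from h import *
np.set_printoptions(linewidth=220)
P=[arm.get_image('scene') for _ in range(5)]
zm=np.stack([p["z_map"] for p in P]);zm[zm==0]=np.nan
p=P[-1];p["z_map"]=np.nanmedian(zm,0).astype(np.float32)
np.savez("pics/s2.npz",**{k:p[k] for k in("color","z_map","mtx","rvec","tvec")})
X=cloud(p);c=proj(p,[598,6.5,46])[0];print(c)
u,v=int(c[0]),int(c[1]);print(u,v);print(X[v-9:v+12,u-12:u+13,2].round())
R,t=R_T(p);K=np.array(p["mtx"]);C=-R.T@t
vv,uu=np.mgrid[v-9:v+12,u-12:u+13];vv=vv.ravel();uu=uu.ravel();Z=X[v-9:v+12,u-12:u+13,2].ravel()
def at(z,a,b):
    d=(R.T@np.linalg.inv(K)@np.stack([uu+a,vv+b,np.ones_like(uu)])).T
    return (C+d*((z-C[2])/d[:,2])[:,None])[:,:2]
sub=[(a,b) for a in(-.33,0,.33) for b in(-.33,0,.33)]
S=[(at(46,*s),at(41,*s)) for s in sub]
best=[]
for th in np.arange(-1.6,1.6,.05):
  e=np.array([np.cos(th),np.sin(th)]);f=np.array([-e[1],e[0]])
  for dx in np.arange(-4,4.1,1):
    for dy in np.arange(-4,4.1,1):
      o=np.array([598,6.])+[dx,dy]
      h=sum((abs((a-o)@e)<16)&(abs((a-o)@f)<5) for a,b in S)/9
      cc=sum(np.hypot(*(a-o).T)<22 for a,b in S)/9
      w=(cc>.9)&(Z<50)
      hole=(Z<41.5)[w]
      out=((cc<.1)&(Z>42)&(Z<50)).sum()
      best.append((np.mean((h[w]-hole)**2)+.003*out,th,dx,dy,w.sum()))
best.sort()
for b in best[:10]:print(np.round(b,3))
save(p,'m2.png',(u-15,v-15,u+16,v+16),18)
```

```text
[253.81964814 238.38845954]
253 238
[[-0. -1. -0. -0. -1. 21. 23. 23. 21. 22. 23. 92. 93. 93. 21. 22. 22. 21. 23. 22. 22. 22. 22. 23. 22.]
 [ 0. 21. 21. 22. 23. 23. 23. 22. 23. 20. 21. 88. 89. 89. 22. 21. 22. 23. 23. 22. 23. 21. 21. 22. 21.]
 [23. 22. 21. 22. 21. 22. 22. 21. 22. 23. 21. 81. 85. 83. 22. 23. 24. 23. 22. 23. 22. 21. 21. 21. 21.]
 [22. 23. 23. 21. 22. 22. 22. 23. 22. 21. 22. 77. 80. 79. 22. 22. 21. 22. 21. 22. 22. 22. 22. 24. 20.]
 [22. 21. 22. 22. 21. 21. 22. 23. 23. 48. 48. 72. 75. 73. 40. 47. 23. 20. 22. 23. 24. 22. 21. 23. 22.]
 [21. 24. 22. 21. 22. 21. 23. 22. 22. 46. 45. 68. 70. 70. 46. 47. 45. 44. 45. 23. 23. 21. 22. 21. 21.]
 [22. 22. 22. 22. 23. 22. 23. 45. 45. 45. 36. 64. 67. 65. 47. 45. 44. 47. 45. 21. 22. 22. 23. 21. 23.]
 [23. 21. 22. 22. 22. 21. 40. 46. 46. 44. 47. 58. 62. 59. 47. 46. 46. 45. 47. 40. 23. 22. 23. 20. 23.]
 [23. 22. 22. 22. 22. 22. 45. 46. 45. 45. 46. 53. 56. 54. 45. 45. 46. 46. 47. 45. 40. 21. 20. 21. 23.]
 [20. 21. 22. 20. 21. 42. 45. 47. 45. 46. 48. 48. 52. 52. 18. 46. 46. 46. 46. 46. 39. 21. 22. 21. 22.]
 [21. 21. 22. 21. 19. 40. 46. 46. 
[... 919 characters left out ...]
12. 20. 23. 25. 27. 26. 29. 28. 28. 26. 26. 24. 17. 13. 12. 12. 21. 22. 21.]
 [22. 23. 22. 24. 21. 11. 10. 13. 18. 21. 21. 21. 23. 25. 24. 21. 18. 17. 15. 13. 12. 21. 22. 21. 21.]]
[ 1.10e-01 -1.50e-01 -1.00e+00  0.00e+00  1.22e+02]
[ 1.14e-01 -1.00e-01 -1.00e+00  0.00e+00  1.22e+02]
[ 1.14e-01 -2.00e-01 -1.00e+00  0.00e+00  1.22e+02]
[ 1.16e-01 -1.00e-01  1.00e+00 -1.00e+00  1.22e+02]
[ 1.18e-01 -1.00e-01  0.00e+00  0.00e+00  1.25e+02]
[ 1.18e-01 -1.50e-01  0.00e+00  0.00e+00  1.25e+02]
[ 1.19e-01 -1.50e-01  1.00e+00 -1.00e+00  1.22e+02]
[ 1.19e-01 -5.00e-02 -1.00e+00  0.00e+00  1.22e+02]
[ 1.20e-01 -5.00e-02  1.00e+00 -1.00e+00  1.22e+02]
[ 1.21e-01 -2.00e-01  0.00e+00  0.00e+00  1.25e+02]
```

View pics/m2.png

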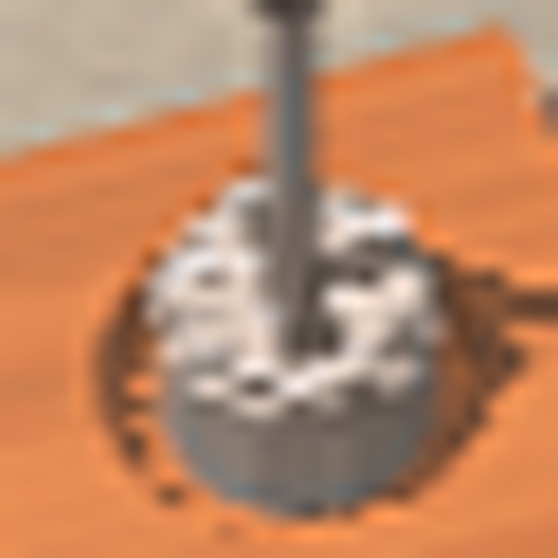

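```bash
python3 -m handwheel '[[0,[0,0,0],-0.08],[0,[0,0,0],-0.18],[0,[0,0,0],-0.28],[0,[0,0,0],-0.38],[0,[0,0,0],-0.48],[0,[0,0,0],-0.58],[0,[0,0,0],-0.68],[0,[0,0,0],-0.75]]'
python3 -m handwheel '[[0,[0,0,0],-0.1],[0,[0,0,0],-0.2],[0,[0,0,0],-0.3],[0,[0,0,0],-0.4],[0,[0,0,0],-0.5],[0,[0,0,0],-0.6],[0,[0,0,0],-0.7],[0,[0,0,0],-0.75]]'
python3 -m handwheel '[[0,[0,0,0],0],[0,[0,0,0],0],[0,[0,0,0],0]]'
python3 - <<'E'
from h import *
to(597.3,6.5,165,-0.18)
P=[arm.get_image('scene') for _ in range(4)]
zm=np.stack([p["z_map"] for p in P]);zm[zm==0]=np.nan
p=P[-1];p["z_map"]=np.nanmedian(zm,0).astype(np.float32)
X=cloud(p);u,v=253,238;np.set_printoptions(linewidth=220)
print(X[v-6:v+9,u-8:u+10,2].round())
save(p,'m3.png',(u-15,v-15,u+16,v+16),18)
E
```

```text
time_s: 20.97
tool_pos: [597.6, 6.9, 159.7]
orientation: [3.142, 0.0, 2.197]
wrist_force: [-0.0, -0.1, -1.1]
finger_gap: 0.195
time_s: 21.63
tool_pos: [597.5, 6.9, 159.7]
orientation: [3.142, 0.0, 2.947]
wrist_force: [0.1, -0.3, -1.0]
finger_gap: 0.191
time_s: 21.88
tool_pos: [597.5, 6.9, 159.6]
orientation: [3.142, 0.0, 2.94]
wrist_force: [-0.2, 0.9, -2.0]
finger_gap: 0.19
t 21.8833 pos [597.5   6.9 159.6] ori [3.142 0.    2.94 ] F [-0.2  0.9 -2. ] gap 17.6
shift [ 0.2 -0.5 -5.4] roll -0.022
[[22. 23. 23. 22. 22. 24. 21. 78. 79. 78. 22. 23. 21. 21. 23. 22. 21. 22.]
 [23. 22. 23. 23. 22. 45. 46. 73. 73. 74. 41. 46. 21. 22. 22. 22. 23. 22.]
 [21. 22. 22. 23. 23. 46. 43. 69. 70. 69. 45. 46. 45. 46. 45. 21. 23. 22.]
 [23. 21. 25. 45. 46. 48. 37. 64. 65. 65. 46. 45. 47. 46. 46. 22. 22. 21.]
 [22. 22. 40. 45. 46. 46. 47. 58. 59. 61. 44. 45. 48. 48. 48. 39. 22. 23.]
 [22. 21. 46. 47. 47. 46. 46. 54. 56. 56. 43. 46. 44. 47. 46. 45. 39. 22.]
 [22. 39. 47. 47. 46. 46. 47. 48. 50. 50. 20. 47. 47. 47. 45. 47. 41. 21.]
 [17. 41. 45. 46. 45. 46. 46. 44. 47. 45. 18. 46. 45. 47. 45. 47. 41. 17.]
 [13. 39. 40. 46. 46. 46. 45. 45. 41. 42. 15. 47. 46. 46. 47. 47. 39. 12.]
 [10. 41. 42. 46. 46. 45. 47. 46. 37. 36. 17. 42. 45. 47. 46. 41. 41. 12.]
 [13. 36. 41. 45. 46. 44. 46. 46. 37. 36. 18. 17. 46. 46. 45. 41. 36. 12.]
 [12. 33. 37. 42. 43. 44. 45. 45. 46. 46. 45. 46. 46. 17. 41. 39. 31. 13.]
 [11. 11. 34. 38. 41. 40. 42. 42. 46. 46. 45. 46. 45. 42. 39. 35. 28. 13.]
 [14. 12. 30. 35. 38. 40. 40. 40. 43. 42. 41. 40. 41. 38. 36. 28. 21. 12.]
 [11. 12. 24. 30. 34. 35. 36. 36. 40. 38. 38. 37. 37. 34. 31. 25. 14. 11.]]
```

View pics/m3.png

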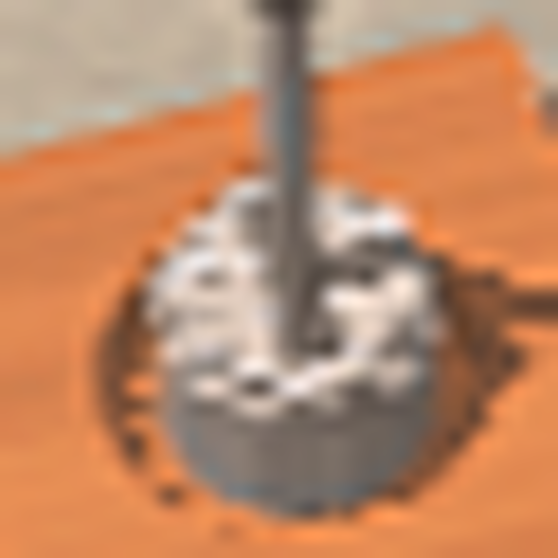

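```bash
python3 -m handwheel '[[0,[0,0.0005,-0.001],0],[0,[0,0.0005,-0.002],0],[0,[0,0.0005,-0.003],0],[0,[0,0.0005,-0.004],0],[0,[0,0.0005,-0.005],0]]'
python3 -m handwheel '[[0,[0,0,-0.001],0],[0,[0,0,-0.002],0],[0,[0,0,-0.003],0]]'
```

```text
time_s: 22.5
tool_pos: [597.7, 7.4, 164.8]
orientation: [-3.142, 0.0, 2.942]
wrist_force: [0.9, 0.3, -1.2]
finger_gap: 0.194
time_s: 22.75
tool_pos: [597.7, 7.4, 167.8]
orientation: [3.142, 0.0, 2.942]
wrist_force: [-0.2, -0.1, -1.7]
finger_gap: 0.19
```

```bash
python3 -m handwheel '[[0,[0,0,-0.001],0],[0,[0,0,-0.002],0]]'
```

```text
time_s: 22.92
tool_pos: [597.6, 7.4, 169.7]
orientation: [-3.142, -0.0, 2.942]
wrist_force: [0.4, 1.1, -0.7]
finger_gap: 0.186
```

```bash
python3 -m handwheel '[[0,[0,0,-0.002],0],[0,[0,0,-0.004],0],[0,[0,0,-0.006],0],[0,[0,0,-0.009],0],[0,[0,0,-0.012],0],[0,[0,0,-0.016],0]]'
python3 -m handwheel '[[0,[0,0,-0.01],0],[0,[0,0,-0.03],0],[0,[0,0,-0.06],0],[0,[0,0,-0.09],0],[0,[0,0,-0.12],0],[0,[0,0,-0.15],0],[0,[0,0,-0.155],0],[0,[0,0,-0.155],0]]'
python3 - <<'E'
from chk import *
to(457.1,289.3,340,-0.2)
s=arm.get_image('scene');X=cloud(s);save(s,'n1.png',(190,60,330,280),3)
m=(np.hypot(X[...,0]-597,X[...,1]-5)<30)&(X[...,2]>42)&(X[...,2]<60);q=X[m];print(len(q),np.median(q[:,2]),cv2.minEnclosingCircle(q[:,:2].astype(np.float32)))
E
```

```text
time_s: 23.42
tool_pos: [597.6, 7.4, 185.9]
orientation: [-3.142, -0.0, 2.942]
wrist_force: [-0.5, -0.4, -1.2]
finger_gap: 0.188
time_s: 24.08
tool_pos: [598.2, 7.4, 343.1]
orientation: [3.141, 0.004, 2.942]
wrist_force: [-1.2, 0.3, -1.4]
finger_gap: 0.19
t 24.0833 pos [598.2   7.4 343.1] ori [3.141 0.004 2.942] F [-1.2  0.3 -1.4] gap 17.7
shift [194.2 248.3   3.1] roll 0.0
110 45.93737170281267 ((597.8172607421875, 6.668805122375488), 23.349040985107422)
```

View pics/n1.png

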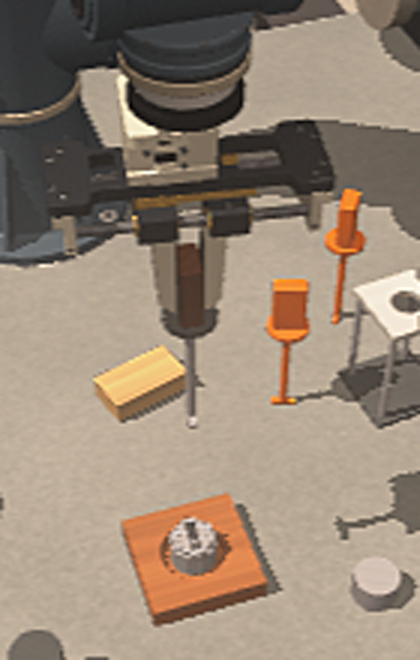

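```bash
python3 -m handwheel '[[0,[0.005,0.0064,0],0],[0,[0.025,0.032,0],0],[0,[0.047,0.060,0],0],[0,[0.070,0.089,0],-0.02],[0,[0.093,0.119,0],-0.04],[0,[0.116,0.148,0],-0.06],[0,[0.139,0.178,0],-0.08],[0,[0.162,0.207,0],-0.095]]'
python3 -c "
from h import *
to(457,289.3,340,-0.105)"
```

```text
time_s: 24.8
tool_pos: [477.9, 244.0, 339.0]
orientation: [-3.14, -0.003, 3.038]
wrist_force: [-0.1, 0.8, -1.5]
finger_gap: 0.189
t 24.8 pos [477.9 244.  339. ] ori [-3.140e+00 -3.000e-03  3.038e+00] F [-0.1  0.8 -1.5] gap 17.6
shift [25.5 42.8 -1. ] roll 0.001
```

```bash
python3 -m handwheel '[[0,[0.013,0.022,0],0],[0,[0.022,0.037,0],0],[0,[0.0255,0.0425,0],0],[0,[0.0255,0.0425,0.02],0],[0,[0.0255,0.0425,0.035],0],[0,[0.0255,0.0425,0.035],0],[0,[0.0255,0.0425,0.035],0],[0,[0.0255,0.0425,0.035],0]]'
python3 -m handwheel '[[0,[0,0,0],0],[0,[0,0,0],0],[0,[0,0,0],0],[0,[0,0,0],0]]'
python3 - <<'E'
from chk import *
to(457,289.3,275,-0.105)
s=arm.get_image('scene');X=cloud(s);save(s,'n2.png',(250,60,400,240),4)
pos=arm.sense()["tool_pos"];print(flange(X,pos[:2],pos[2]-12))
m=(abs(X[...,2]-130)<4)&(np.hypot(X[...,0]-456,X[...,1]-290)<65)
print("stand",cv2.minAreaRect(X[m][:,:2].astype(np.float32)))
E
```

```text
time_s: 25.47
tool_pos: [459.3, 287.1, 306.1]
orientation: [3.142, 0.0, 3.036]
wrist_force: [0.6, 0.4, -2.1]
finger_gap: 0.194
time_s: 25.8
tool_pos: [459.2, 287.4, 306.0]
orientation: [3.141, 0.0, 3.037]
wrist_force: [0.1, -0.0, -1.6]
finger_gap: 0.19
t 25.8 pos [459.2 287.4 306. ] ori [3.141 0.    3.037] F [ 0.1 -0.  -1.6] gap 17.7
shift [ 2.3  1.7 31. ] roll 0.0
(np.int64(85), np.float64(293.8306004028591), ((461.0047912597656, 284.2974853515625), 22.021259307861328))
stand ((456.7354431152344, 288.373779296875), (83.85330200195312, 81.8381118774414), 3.918469190597534)
```

View pics/n2.png

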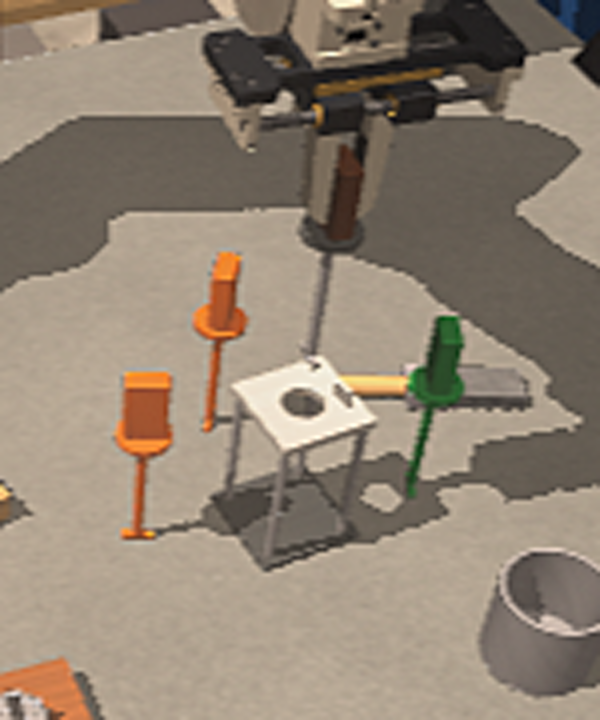

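```bash
python3 -m handwheel '[[0,[0.0033,0.0025,0.01],0],[0,[0.0033,0.0025,0.02],0],[0,[0.0033,0.0025,0.03],0],[0,[0.0033,0.0025,0.038],0],[0,[0.0033,0.0025,0.038],0],[0,[0.0033,0.0025,0.038],0],[0,[0.0033,0.0025,0.038],0],[0,[0.0033,0.0025,0.038],0]]'
python3 - <<'E'
from chk import *
to(457,289.3,275,-0.105)
F=[];St=[]
for i in range(5):
    s=arm.get_image('scene');X=cloud(s)
    pos=arm.sense()["tool_pos"];F.append(flange(X,pos[:2],pos[2]-12)[2][0])
    m=(abs(X[...,2]-130)<4)&(np.hypot(X[...,0]-456,X[...,1]-290)<65)
    St.append(cv2.minAreaRect(X[m][:,:2].astype(np.float32))[0])
print(np.mean(F,0),np.std(F,0),np.mean(St,0),np.std(St,0))
save(s,'n3.png',(290,100,360,200),7)
E
```

```text
time_s: 26.52
tool_pos: [456.2, 290.3, 268.1]
orientation: [3.141, 0.001, 3.037]
wrist_force: [0.9, -0.5, -2.0]
finger_gap: 0.191
t 26.5167 pos [456.2 290.3 268.1] ori [3.141e+00 1.000e-03 3.037e+00] F [ 0.9 -0.5 -2. ] gap 17.7
shift [-0.9 -0.9 -6.9] roll 0.0
[457.04516602 287.81243286] [0.71866926 0.36761714] [455.83821411 288.30137329] [0.43290235 0.44367979]
```

View pics/n3.png

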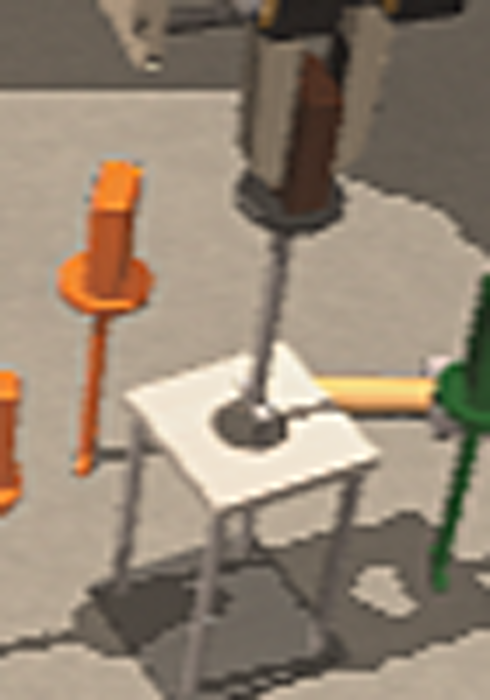

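```bash
python3 -m handwheel '[[0,[0.0004,0,0.003],0],[0,[0.0004,0,0.006],0],[0,[0.0004,0,0.009],0],[0,[0.0004,0,0.012],0],[0,[0.0004,0,0.015],0],[0,[0.0004,0,0.018],0]]'
python3 -m handwheel '[[0,[0,0,0.01],0],[0,[0,0,0.024],0],[0,[0,0,0.04],0],[0,[0,0,0.055],0],[0,[0,0,0.07],0],[0,[0,0,0.082],0],[0,[0,0,0.09],0],[0,[0,0,0.093],0]]'
```

```text
time_s: 27.27
tool_pos: [455.6, 290.2, 249.2]
orientation: [-3.141, -0.0, 3.037]
wrist_force: [-0.4, 0.1, -2.1]
finger_gap: 0.186
time_s: 27.93
tool_pos: [455.1, 290.0, 155.1]
orientation: [-3.14, -0.002, 3.037]
wrist_force: [-0.8, -0.1, -1.7]
finger_gap: 0.19
```

```bash
python3 -m handwheel '[[0,[0,0,0.001],0],[0,[0,0,0.002],0],[0,[0,0,0.003],0],[0,[0,0,0.003],0]]'
python3 -m handwheel '[[0,[0,0,0.001],0],[0,[0,0,0.002],0],[0,[0,0,0.003],0],[0,[0,0,0.004],0]]'
```

```text
time_s: 28.27
tool_pos: [455.8, 290.3, 154.0]
orientation: [3.141, 0.001, 3.037]
wrist_force: [0.5, 0.5, -1.7]
finger_gap: 0.191
time_s: 28.6
tool_pos: [455.6, 290.3, 149.6]
orientation: [3.142, 0.0, 3.037]
wrist_force: [-0.2, -0.0, -1.0]
finger_gap: 0.193
```

```bash
python3 -m handwheel '[[0,[0,0,0.001],0],[0,[0,0,0.002],0]]'
python3 -m handwheel '[[0,[0,0,0.0005],0],[0,[0,0,0.001],0]]'
```

```text
time_s: 28.77
tool_pos: [455.7, 290.3, 147.6]
orientation: [3.142, 0.0, 3.037]
wrist_force: [-2.3, -2.8, 17.3]
finger_gap: 0.189
time_s: 28.93
tool_pos: [455.7, 290.3, 147.6]
orientation: [3.141, 0.0, 3.037]
wrist_force: [-6.8, -4.0, 16.8]
finger_gap: 0.193
```

```bash
python3 -m handwheel '[[0,[0,0,-0.001],0],[0,[0,0,-0.0015],0]]'
python3 -m handwheel '[[0.022,[0,0,0],0],[0.03,[0,0,0],0],[0.045,[0,0,0],0],[0.05,[0,0,0],0],[0.05,[0,0,0],0],[0.05,[0,0,0],0]]'
python3 -m handwheel '[[0.05,[0,0,-0.01],0],[0.05,[0,0,-0.03],0],[0.05,[0,0,-0.06],0],[0.05,[0,0,-0.09],0],[0.05,[0,0,-0.12],0],[0.05,[0,0,-0.15],0],[0.05,[0,0,-0.16],0],[0.05,[0,0,-0.16],0]]'
python3 - <<'E'
from chk import *
to(457,289.3,147,-0.105)
s=arm.get_image('scene');X=cloud(s);save(s,'z1.png',(180,90,400,270),3.5)
print("key",key(X,(456,290),190),flange(X,(456,290),137))
m=(np.hypot(X[...,0]-597,X[...,1]-5)<30)&(X[...,2]>42)&(X[...,2]<60);q=X[m];print(np.median(q[:,2]),cv2.minEnclosingCircle(q[:,:2].astype(np.float32)))
E
```

```text
time_s: 29.1
tool_pos: [455.7, 290.3, 148.2]
orientation: [3.141, 0.0, 3.037]
wrist_force: [0.6, 0.2, -1.7]
finger_gap: 0.191
time_s: 29.6
tool_pos: [455.6, 290.3, 148.1]
orientation: [-3.142, -0.0, 3.037]
wrist_force: [0.4, 0.4, -0.6]
finger_gap: 0.52
time_s: 30.27
tool_pos: [456.4, 290.7, 311.1]
orientation: [3.139, 0.004, 3.037]
wrist_force: [-1.1, 0.2, -0.5]
finger_gap: 0.54
t 30.2667 pos [456.4 290.7 311.1] ori [3.139 0.004 3.037] F [-1.1  0.2 -0.5] gap 50.2
shift [ -0.8  -1.3 164.1] roll 0.0
key ((455.30560302734375, 287.84539794921875), (18.781274795532227, 36.52586364746094), 85.51580810546875) (np.int64(78), np.float64(135.48190736293293), ((457.48016357421875, 290.20111083984375), 28.224292755126953))
45.27361069463173 ((596.965087890625, 6.452218532562256), 22.813411712646484)
```

View pics/z1.png

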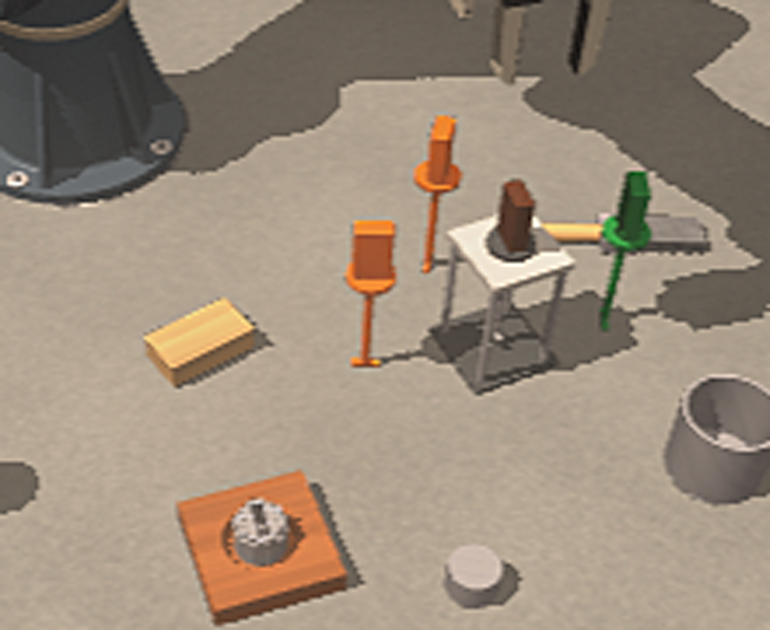

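The key hangs in the stand at about (515,215) in the crop, with its flange on the plate. The core stands in the recess at (262,530), and the robot is clear of everything. Handing in.

```bash
python3 -m handwheel '[[0.05,[0,0,0],0],[0.05,[0,0,0],0],[0.05,[0,0,0],0],[0.05,[0,0,0],0]]'; python3 -c "
from rig import arm
print(arm.finish_job())"
```

```text
time_s: 30.65
tool_pos: [455.4, 290.1, 307.1]
orientation: [-3.141, -0.001, 3.037]
wrist_force: [0.1, -0.2, 0.4]
finger_gap: 0.541
the job is handed in; nothing more can be done
None
```

I fetched the core from the sleeve with the brown key, stood it in the recess of the wooden block and hung the key back in its stand. I handed the job in at about 30.7 s; no verdict is reported.

**How it went:**
- I read the slot's direction, about -0.2 rad in world axes, from the depth images before going in. The bar passed through with only about 2 N of sideways contact.
- I turned the key 1.5 rad crosswise and the core lifted clear, adding about 3.5 N at the wrist.
- Above the block I lowered the core until the wrist load dropped away. Then I turned the key back and drew it out with no noticeable resistance.

**Last checks (scene camera):**

| Check | Measured | Target |
|---|---|---|
| Core top height | about 45.3 mm (about 46 mm just after placing) | 46 mm when seated |
| Core axis to recess centre | about 1.5 mm | within 10 mm |
| Key handle axis to hole | about 1–2 mm | within 13 mm |
| Flange seated | top about 135.5 mm | 136 mm |

The key also looked upright in the picture.

**Disagreements and what I did not check:**
- The two cameras disagreed by about 2.5 mm along y, so I used positions relative to the arm where I could.
- Seating the key briefly pressed its flange on the stand plate with about 17 N, before I backed off and released it.
- I did not re-measure the plug, jar, sanding block and wide tube. The last picture shows all but the jar, and nothing came near any of them.

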